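Open the blue jar, bring it to the front of the carousel and hold it

TASK

Lift the loose blue cap off the blue-banded jar on the turntable and set it right way up, inside the rim of the small round steel cap holder. Then gently turn the turntable by the wooden handle bar at its centre until the open jar stands in line with the red pointer at the front, and finish still gripping that handle, holding the turntable still so the jar can be spooned from. All jars stay standing in their pockets, and the bowl, stacking ring and mug are left alone.

Things in the scene. Friction and masses are not known exactly. Their poses are not given: they have to be found in the camera images.
- marked_jar: The marked jar: open glass baby jar with a blue band round it, 51 mm across, 76 mm tall (body to 54 mm, then a neck 41 mm across), about 0.16 kg. Origin: centre of its underside, z up. It stands loose in one of the four pockets of the tray, its centre 85 mm from the turntable's axis and its underside 34 mm above the table; the pocket's collar is 8 mm high, 62 mm across outside, with about 2.5 mm of play round the jar.
- cap: Blue plastic cap, a cup turned upside down, 52 mm across, 22 mm tall, about 30 g, skirt 14 mm deep, z up. Origin: centre of its lower edge. It sits loose over the marked jar's neck (no thread: it lifts straight off); its lower edge is then 62 mm above the jar's underside, its top 84 mm. It is as wide as the jar, so fingers pass down beside both.
- cap_holder: Round steel cap holder fixed on the table, 76 mm across: a floor 5 mm above the table inside a rim that is 66 mm across inside, 72 mm outside and 12 mm above the table. Origin: centre of its underside, on the table.
- handle (a point): Middle of the wooden handle bar at the top of the turntable's centre post, on the turntable's vertical axis, 146 mm above the table. The bar is part of the tray: 60 mm long along the tray's x, 16 mm thick along the tray's y, 40 mm tall, so it reaches from 126 to 166 mm above the table, above the jars (tops at 118 mm), free all round.
- tray: Round white turning tray with the centre post and handle bar. Origin on the vertical turning axis at the tray's underside, 24 mm above the table; z up; x along the handle bar; the 4 pockets lie on the diagonals between x and y, every 90 degrees. 250 mm across, top 34 mm above the table. Turns freely either way (more than a full turn), light friction (about 0.06 N m), no spring, stays where left.
- front_spot (a point): Point fixed to the stand, 85 mm from the turntable's axis, at the height of the tray's top, in line with the red pointer on the wooden tongue that sticks out from under the tray towards the robot. The marked jar's underside centre comes here when it is at the front.
- jar_a: Closed jar with fixed white cap and white paper band, 52 mm across, 82 mm tall, in another pocket. Origin: centre of its underside. Bystander.
- jar_b: Like jar_a.
- jar_c: Like jar_a.
- bowl: White ceramic bowl, 110 mm across, 45 mm tall, loose on the table. Origin: centre of its underside. Bystander.
- stacking_ring: Red plastic stacking ring lying flat, 84 mm across, 24 mm tall, loose on the table. Origin: centre of its underside. Bystander.
- mug: Blue ceramic mug, 72 mm across, 75 mm tall, loose on the table. Origin: centre of its underside. Bystander.
Mind the look-alikes: they are no part of the job. There is more than one size of the cap; the one meant has the size given above.

How it is judged:
By the outcome, as a careful person would: the job done as asked, in the order asked, and still so for the second after the job is handed in, while the arm keeps its last pose, push and grip.
It also fails if it takes over 69 s, if anything falls off the work surface, if the arm or the gripper's body presses on something with over 40 N, if the wrist force passes 120 N, or if a joint passes its speed limit or range.

ROBOT

A 6-joint arm with a two-finger parallel gripper is mounted at the origin on the work surface. World frame = base frame: x ahead of the robot, y to its left, z up, the work surface at z = 0. Lengths are in m, angles in rad, forces in N, time in s.
With the tool pointing down it reaches from about 0.3 to 0.875 m from the base axis. Payload 6.4 kg.
Tool frame: the origin (TCP) lies at the very end of the fingers, on their centre line; the grasp point (between the pads) lies tcp_to_grasp behind it (tcp_to_grasp is the distance from the TCP to the grasp point, in m); z points along the fingers, y is the direction in which the jaws open and shut (so a half turn about z gives the same grasp; the last joint's range is limited). The gripper opens to 85 mm and grips with 20 to 120 N. Pads are 22 mm wide; open, the fingers measure 114 mm over their backs; the gripper's body (76 mm by 85 mm) begins 54 mm behind the grasp point. The pads swing forward as they close: fully open they stand 13 mm farther back than shut.
Start: joints at [-1.455, 0.181, 1.607, -0, 1.354, -0.206], TCP at [0.182, -0.545, 0.194] pointing down, gripper open.
Joint ranges: [-2.99, 2.99], [-0.89, 2.07], [0.3, 2.58], [-1.14, 4.28], [0, 2.63], [-3.12, 3.12]. Speed limits (rad/s): [2.57, 2.57, 3.01, 3.14, 3.14, 3.14].

INTERFACE

Orientations are given as a unit quaternion [w, x, y, z].
In Python, from bench import get_obs, camera, hand_in, tcp_to_grasp gives the robot as it stands.
- The arm moves only by the shell command python3 -m inch 'ROWS' [OPENING]. ROWS is JSON, a list of rows, each an object with "delta_pos": the shift along the tool's x, y, z in cm, a list of three; "rotation": the turn, a rotation vector about the tool's x, y, z in rad, a list of three. In form: [{"delta_pos": [x, y, z], "rotation": [rx, ry, rz]}, ...]. A call has 1 to 10 rows; each row shifts and turns the commanded pose from where the row before left it, along the tool's axes as they then stand; what a row does not reach is not made up. A row lasts 1/10 s, in which the tool goes at most 50 mm and 8.59 degrees, less where a joint would pass 70% of its speed; a pose out of reach is approached as far as the arm can. A call is refused whole if a number of a shift passes 5 or a number of a turn 0.15, either way. A call with a gripper value outside its range is refused whole. OPENING is the finger opening in cm, from 0 to 8.54, set as the call begins (- or left out, the last holds). The fingers move at their own pace and stop on an object; the grip force is fixed at half the most. Time passes only in rows, so rows that do not move let the fingers close. It gives the time, the measured TCP pose, the force and the opening at its end, in the units of the state.
- get_obs(): the state, without advancing time (a new reading comes with each control period).
- camera(name): name is "side" or "top"; returns a dict with "color" (480x640x3 uint8, red, green, blue), "vfov" (degrees; the focal length in pixels is half the picture's height over the tangent of half this angle, whatever the lens; pixels are square), "cx", "cy" (the principal point, pixels), "k1" (the pictures are not rectified: a ray, as slopes to the right and down, at radius r is drawn at 1 + k1 r^2 times it, then the intrinsics apply), "eye" and "orientation" of the camera in the world. Camera axes: x right, y down, z forward; pixel columns grow to the right and rows downward; lengths in m; the calibration is good to about 2 mm. A picture is of the moment at which its call begins. There is no depth.
- hand_in(): hands the job in, once; it reports no verdict.
The state is a dict: "time_s": time; "q": joint angles; "dq": joint speeds; "joint_efforts": joint torques, N m; "eef_pos": TCP position; "eef_rot": TCP orientation; "wrist_force": force on the tool from outside, world axes, zero at the start; "torque": the same for the moment, N m; "opening": opening from 0.0 (shut) to 1.0 (fully open).
Only numpy, scipy, OpenCV 4.12 (cv2) and the standard library are available. Lean on these libraries where they do the work, as an engineer would, in place of code of your own. Each camera call takes 0.05 s, during which the arm holds its last target.

## Working session

There is one attempt and no reset: what is moved stays moved. The work goes in short steps, Python scripts to look and compute and a shell command to move; the robot and the scene stay as the last step left them, time stands still between calls to the robot, and variables do not carry over. Pictures are saved under pics/ and viewed, and the job is handed in when it is done.

```bash
mkdir -p pics; ls
python3 - <<'E'
from bench import get_obs,camera,tcp_to_grasp
import cv2
print(tcp_to_grasp, get_obs())
for n in("side","top"):
    c=camera(n); cv2.imwrite(f"pics/{n}0.png",c["color"][:,:,::-1]); print({k:v for k,v in c.items() if k!="color"})
E
```

```text
pics
0.0187 {'time_s': 0.0, 'q': array([-1.45532354e+00,  1.81510466e-01,  1.60798563e+00, -2.10413873e-06,
        1.35381709e+00, -2.06305670e-01]), 'dq': array([ 1.63421475e-04, -1.47643523e-03, -8.35956538e-05,  1.45983234e-03,
       -1.03566660e-03, -1.60724945e-03]), 'joint_efforts': array([-1.09778768e-03, -4.44867039e+01, -3.51337624e+01, -3.48129824e-04,
        9.07418726e-03, -5.02230876e-05]), 'eef_pos': array([ 0.18178746, -0.54486686,  0.19281222]), 'eef_rot': array([-8.59426707e-04,  9.87084821e-01,  1.60196178e-01,  3.80306965e-05]), 'wrist_force': array([-0.29208407, -0.21968872,  0.66462079]), 'torque': array([-0.02288673,  0.02623233,  0.01570045]), 'opening': 1.0044227221458655}
{'vfov': 50.749948657341115, 'cx': 323.12489312174415, 'cy': 250.13047726191942, 'k1': -0.12291510430650553, 'eye': array([0.29660954, 0.74536223, 0.78276976]), 'orientation': array([ 0.06897595, -0.13593883,  0.89733712, -0.41418479])}
{'vfov': 43.13446166214662, 'cx': 318.53395308280705, 'cy': 247.05889036884855, 'k1': -0.12372093936359517, 'eye': array([0.49819917, 0.00627423, 1.14215237]), 'orientation': array([-0.01828835,  0.71686371, -0.69634835,  0.02951145])}
```

View pics/side0.png

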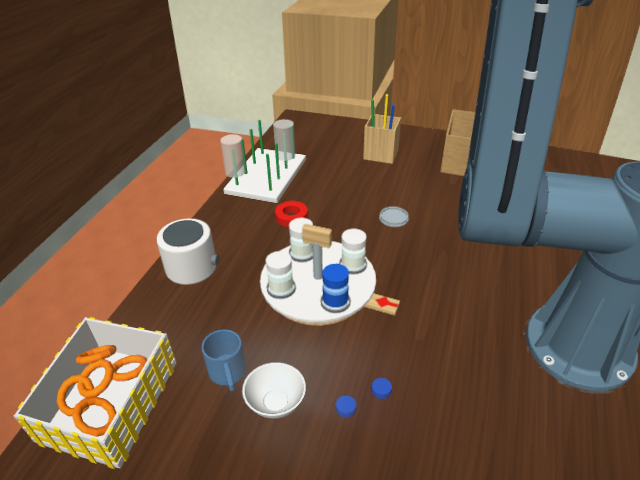

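View pics/top0.png

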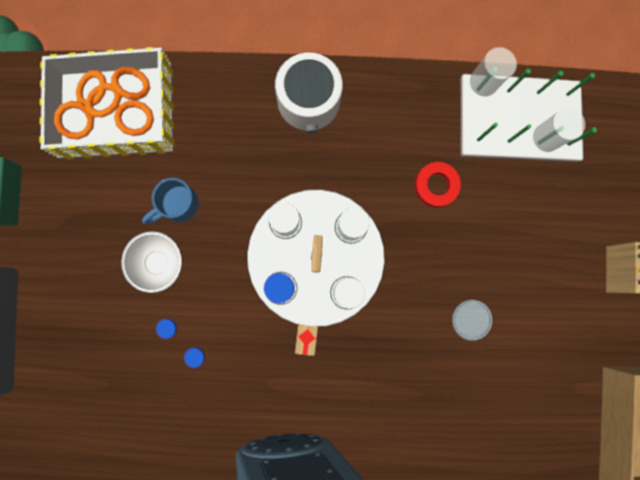

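Side view: the blue-banded jar with its blue cap is at (335,285), and the holder at (394,216). Top view:
- **Cap candidates:** on the jar at (280,288), and two smaller loose blue caps on the table at (165,329) and (194,358). The mug at (175,198) is also blue.
- **Choice:** the one on the jar.
- **Other points:** holder (472,320), handle bar (317,254), red pointer (307,340).

```bash
cat > h.py <<'E'
import numpy as np,cv2
from scipy.spatial.transform import Rotation as R
from bench import get_obs,camera,tcp_to_grasp
def KD(c):
    f=c["color"].shape[0]/2/np.tan(np.radians(c["vfov"])/2)
    return np.array([[f,0,c["cx"]],[0,f,c["cy"]],[0,0,1.]]),np.array([c["k1"],0,0,0.])
def rot(c):
    w,x,y,z=c["orientation"]; return R.from_quat([x,y,z,w]).as_matrix()
def plane(c,px,z):
    K,D=KD(c); p=cv2.undistortPoints(np.array(px,float).reshape(-1,1,2),K,D).reshape(-1,2)
    d=np.c_[p,np.ones(len(p))]@rot(c).T; e=c["eye"]
    return e+d*((z-e[2])/d[:,2])[:,None]
def proj(c,P):
    K,D=KD(c);M=rot(c).T; P=np.array(P,float).reshape(-1,3)
    return cv2.projectPoints(P,cv2.Rodrigues(M)[0],-M@c["eye"],K,D)[0].reshape(-1,2)
def circ(P):
    A=np.c_[2*P[:,:2],np.ones(len(P))];s=np.linalg.lstsq(A,(P[:,:2]**2).sum(1),rcond=None)[0]
    return s[:2],np.sqrt(s[2]+s[0]**2+s[1]**2)
def blob(m,near):
    n,l,s,ce=cv2.connectedComponentsWithStats(m.astype(np.uint8))
    i=1+np.argmin(np.hypot(*(ce[1:]-near).T)+1e3*(s[1:,4]<25)); b=(l==i).astype(np.uint8)
    ct=max(cv2.findContours(b,cv2.RETR_EXTERNAL,cv2.CHAIN_APPROX_NONE)[0],key=len)[:,0,:]
    return ct.astype(float),s[i,4],ce[i]
def pose():
    o=get_obs();w,x,y,z=o["eef_rot"];return o["eef_pos"],R.from_quat([x,y,z,w]).as_matrix(),o
E
python3 - <<'E'
from h import *
c=camera("top");im=c["color"].astype(int);r,g,b=im[...,0],im[...,1],im[...,2]
cv2.imwrite("pics/crop0.png",cv2.resize(c["color"][180:370,140:500,::-1],None,fx=2.2,fy=2.2,interpolation=cv2.INTER_CUBIC))
blue=(b>150)&(r<80)&(b-r>90)
for nr,z in(((280,288),.118),((165,329),.01),((194,358),.01)):
    ct,a,ce=blob(blue,nr); q=plane(c,ct,z); print("blue",a,ce,circ(q), circ(q)[1]*1000)
white=(im.min(2)>190)
ct,a,ce=blob(white,(316,258)); h=cv2.convexHull(ct.astype(np.float32))[:,0]
print("tray",a,circ(plane(c,ct,.034)),"hull",circ(plane(c,h,.034)))
hd=(r>170)&(r-b>50)&(g>110)
ct,a,ce=blob(hd,(317,254)); q=plane(c,ct,.166)[:,:2]; rc=cv2.minAreaRect((q*1000).astype(np.float32)); print("handle",a,ce,rc,cv2.boxPoints(rc))
gr=(abs(r-b)<45)&(im.min(2)>95)
ct,a,ce=blob(gr,(472,320)); print("holder",a,ce,circ(plane(c,ct,.012)))
rd=(r>180)&(g<70)
ct,a,ce=blob(rd,(307,340)); print("pointer",a,ce,plane(c,[ce],.02))
ct,a,ce=blob(rd,(438,184));print("ring",circ(plane(c,ct,.02)))
p,Rm,o=pose();print(p,Rm)
E
```

```text
blue 660 [278.68181818 287.75151515] (array([0.49720265, 0.05607995]), np.float64(0.02365217509259569)) 23.652175092595687
blue 276 [165.5 328.5] (array([0.41463704, 0.27017107]), np.float64(0.016676473428763303)) 16.676473428763302
blue 285 [193.6245614 357.2245614] (array([0.36327127, 0.21550095]), np.float64(0.016906675036311547)) 16.906675036311547
tray 12459 (array([ 0.55461031, -0.00519915]), np.float64(0.12294021251004823)) hull (array([ 0.55467018, -0.0052406 ]), np.float64(0.12375093213570855))
handle 306 [316.32679739 253.13071895] ((554.1060180664062, -4.965697288513184), (14.114420890808105, 57.361114501953125), 87.53836822509766) [[525.1488     -10.784555  ]
 [582.45703    -13.248236  ]
 [583.06323      0.85316086]
 [525.755        3.3168411 ]]
holder 1281 [471.85714286 319.67213115] (array([ 0.44698795, -0.30233035]), np.float64(0.037400813134460115))
pointer 144 [306.11805556 339.54861111] [[0.40341215 0.00750531 0.02      ]]
ring (array([ 0.7010434 , -0.23225774]), np.float64(0.04074384487952845))
[ 0.18181368 -0.54502553  0.19300213] [[ 9.48682732e-01  3.16229440e-01 -1.26059541e-04]
 [ 3.16229332e-01 -9.48681891e-01  1.29615953e-03]
 [ 2.90293399e-04 -1.26950789e-03 -9.99999152e-01]]
```

View pics/crop0.png

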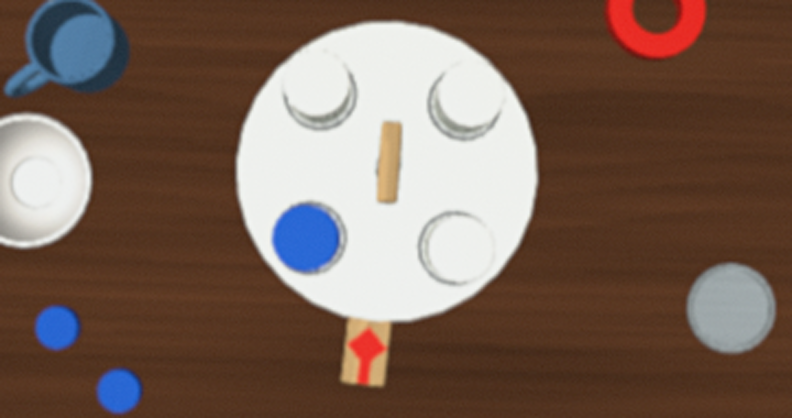

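Close crop: the chosen cap has a diameter of about 50 mm and the loose ones about 33 mm. It is also 84 mm from the axis at 132.5°, which fits the jar's pocket. I'll check the fits by overlaying the model on both views, and get the pointer direction.

Run:
```python
from h import *
t=np.linspace(0,2*np.pi,60)
C=lambda x,y,r,z:np.c_[x+r*np.cos(t),y+r*np.sin(t),0*t+z]
o=[]
for n in("side","top"):
    c=camera(n);im=cv2.resize(c["color"][:,:,::-1],None,fx=3,fy=3,interpolation=cv2.INTER_CUBIC)
    for q,col in((C(.497,.057,.026,.118),(0,255,0)),(C(.497,.057,.026,.096),(0,255,255)),(C(.447,-.3023,.036,.012),(0,255,0)),(C(.5545,-.005,.125,.034),(255,0,255))):
        cv2.polylines(im,[np.round(proj(c,q)*3+1).astype(int)],True,col,1)
    # tongue dir
    for a in(173,175,177):
        P=np.array([.5545,-.005])+.18*np.array([np.cos(np.radians(a)),np.sin(np.radians(a))])
        l=proj(c,[[.5545,-.005,.02],[*P,.02]])*3+1; l=l.astype(int); cv2.line(im,l[0],l[1],(0,0,0) if a==175 else (255,255,0),1)
    b=(580,560,1290,1000) if n=="side" else (700,560,1500,1080)
    o.append(im[b[1]:b[3],b[0]:b[2]]);cv2.imwrite(f"pics/ov_{n}.png",o[-1])
    if n=="top":
        f=c["color"].astype(int);r,g,bb=f[...,0],f[...,1],f[...,2]
        m=(r-bb>60)&(r>130);m[:326]=0;m[360:]=0;m[:,:290]=0;m[:,325:]=0
        ct,a,ce=blob(m,(306,340));q=plane(c,ct,.02)[:,:2]*1000;rc=cv2.minAreaRect(q.astype(np.float32));print(a,rc,cv2.boxPoints(rc))
```

```text
581 ((402.5780334472656, 7.778331756591797), (37.1558723449707, 54.382713317871094), 85.97136688232422) [[374.14865   -8.843371]
 [428.397    -12.664028]
 [431.00742   24.400036]
 [376.75906   28.220692]]
```

View pics/ov_side.png

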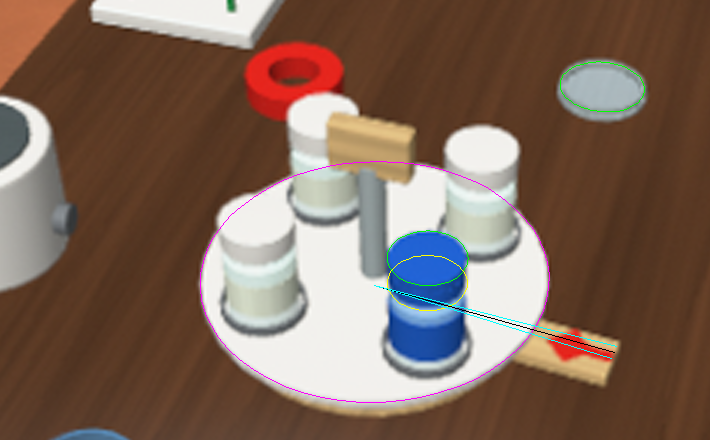

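View pics/ov_top.png

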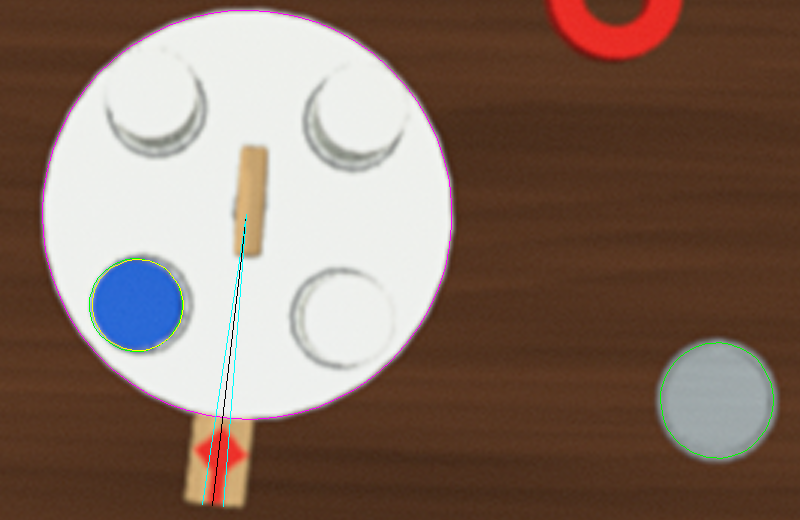

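Overlays agree in both views. Raising and moving over the cap.

```bash
python3 -m inch '[{"delta_pos":[0,0,-2],"rotation":[0,0,0]},{"delta_pos":[1,-1,-3],"rotation":[0,0,0]},{"delta_pos":[2,-1.9,-2],"rotation":[0,0,0]},{"delta_pos":[2.5,-2.4,0],"rotation":[0,0,0]},{"delta_pos":[2.5,-2.4,0],"rotation":[0,0,0]},{"delta_pos":[2.5,-2.4,0],"rotation":[0,0,0]},{"delta_pos":[2.5,-2.4,0],"rotation":[0,0,0]},{"delta_pos":[2.5,-2.4,0],"rotation":[0,0,0]},{"delta_pos":[2.5,-2.4,0],"rotation":[0,0,0]},{"delta_pos":[2.5,-2.4,0],"rotation":[0,0,0]}]' 8.54
python3 -m inch '[{"delta_pos":[2.5,-2.4,0],"rotation":[0,0,0]},{"delta_pos":[2.5,-2.4,0],"rotation":[0,0,0]},{"delta_pos":[2.5,-2.4,0],"rotation":[0,0,0]},{"delta_pos":[2.5,-2.4,0],"rotation":[0,0,0]},{"delta_pos":[2.5,-2.4,0],"rotation":[0,0,0]},{"delta_pos":[2.5,-2.4,0],"rotation":[0,0,0]},{"delta_pos":[2.5,-2.4,0],"rotation":[0,0,0]},{"delta_pos":[2.5,-2.4,0],"rotation":[0,0,0]},{"delta_pos":[2.5,-2.4,0],"rotation":[0,0,0]},{"delta_pos":[1,-1,0],"rotation":[0,0,0]}]'
python3 -m inch '[{"delta_pos":[0,0,0],"rotation":[0,0,-0.05]},{"delta_pos":[0,0,0],"rotation":[0,0,-0.12]},{"delta_pos":[0,0,0],"rotation":[0,0,-0.12]},{"delta_pos":[0,0,0],"rotation":[0,0,-0.12]},{"delta_pos":[0,0,0],"rotation":[0,0,-0.12]},{"delta_pos":[0,0,0],"rotation":[0,0,-0.12]},{"delta_pos":[0,0,0],"rotation":[0,0,-0.12]},{"delta_pos":[0,0,0],"rotation":[0,0,-0.12]},{"delta_pos":[0,0,0],"rotation":[0,0,-0.12]},{"delta_pos":[0,0,0],"rotation":[0,0,-0.12]}]'
python3 -m inch '[{"delta_pos":[0,0,0],"rotation":[0,0,-0.12]},{"delta_pos":[0,0,0],"rotation":[0,0,-0.12]},{"delta_pos":[0,0,0],"rotation":[0,0,-0.12]},{"delta_pos":[0,0,0],"rotation":[0,0,-0.12]},{"delta_pos":[0,0,0],"rotation":[0,0,-0.12]},{"delta_pos":[0,0,0],"rotation":[0,0,-0.12]},{"delta_pos":[0,0,0],"rotation":[0,0,-0.12]},{"delta_pos":[0,0,0],"rotation":[0,0,-0.02]},{"delta_pos":[0,0,0],"rotation":[0,0,0]},{"delta_pos":[0,0,0],"rotation":[0,0,0]}]'
cat > need.py <<'E'
import sys
from h import *
# x y z yawdeg of tool y axis
x,y,z,a=map(float,sys.argv[1:5]); p,M,o=pose()
d=M.T@(np.array([x,y,z])-p)*100
ya=np.degrees(np.arctan2(M[1,1],M[0,1])); e=(a-ya+90)%180-90
print("tool delta cm",d.round(2),"yaw now",ya.round(2),"need rz(tool)",(-np.radians(e)).round(4),"tilt",M[:,2].round(4),"q6",o["q"].round(3),"F",o["wrist_force"].round(1),"open",round(o["opening"],3),"t",round(o["time_s"],2),"p",p.round(4))
E
python3 need.py .497 .057 .102 42.5
```

```text
time_s: 1.25
eef_pos: [0.3144, -0.2924, 0.2637]
eef_rot: [0.0, 0.987, 0.16, 0.0]
wrist_force: [-0.0, 0.4, 1.3]
opening: 0.999
time_s: 2.25
eef_pos: [0.4662, -0.0025, 0.2637]
eef_rot: [-0.0, 0.987, 0.161, 0.0]
wrist_force: [1.0, -1.1, -0.0]
opening: 1.0
time_s: 3.25
eef_pos: [0.4654, -0.005, 0.2636]
eef_rot: [-0.0, 0.746, 0.666, -0.0]
wrist_force: [-0.4, 0.1, 0.7]
opening: 0.999
time_s: 4.25
eef_pos: [0.4655, -0.005, 0.2637]
eef_rot: [-0.0, 0.404, 0.915, 0.0]
wrist_force: [0.7, -0.1, -0.0]
opening: 0.999
tool delta cm [ 2.46  6.51 16.17] yaw now 42.32 need rz(tool) -0.0031 tilt [-0.  0. -1.] q6 [-0.267 -0.126  1.78   0.     1.488 -1.005] F [ 0.7 -0.1 -0. ] open 0.999 t 4.25 p [ 0.4655 -0.005   0.2637]
```

```bash
python3 -m inch '[{"delta_pos":[0.45,1,0],"rotation":[0,0,0]},{"delta_pos":[0.5,1.5,0],"rotation":[0,0,0]},{"delta_pos":[0.5,1.5,0],"rotation":[0,0,0]},{"delta_pos":[0.5,1.5,0],"rotation":[0,0,0]},{"delta_pos":[0.5,1,2],"rotation":[0,0,0]},{"delta_pos":[0,0,3],"rotation":[0,0,0]},{"delta_pos":[0,0,3],"rotation":[0,0,0]},{"delta_pos":[0,0,2],"rotation":[0,0,0]},{"delta_pos":[0,0,1],"rotation":[0,0,0]},{"delta_pos":[0,0,0],"rotation":[0,0,0]}]'
python3 need.py .497 .057 .102 42.5
python3 - <<'E'
from h import *
a=[]
for n,b in(("side",(230,190,390,330)),("top",(230,200,390,340))):
    c=camera(n);a.append(cv2.resize(c["color"][b[1]:b[3],b[0]:b[2],::-1],None,fx=2.5,fy=2.5,interpolation=cv2.INTER_CUBIC))
cv2.imwrite("pics/pre.png",np.hstack(a))
E
```

```text
time_s: 5.25
eef_pos: [0.4961, 0.0575, 0.1524]
eef_rot: [-0.001, 0.403, 0.915, -0.0]
wrist_force: [0.1, 0.1, 0.1]
opening: 1.001
tool delta cm [-0.11  0.05  5.04] yaw now 42.44 need rz(tool) -0.001 tilt [-2.7e-03  5.0e-04 -1.0e+00] q6 [-0.123  0.055  1.833  0.     1.256 -0.864] F [0.1 0.1 0.1] open 1.001 t 5.25 p [0.4961 0.0575 0.1524]
```

View pics/pre.png

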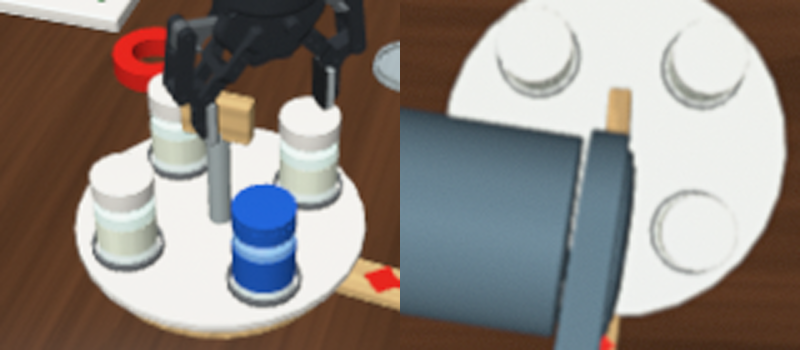

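Run:
```python
from h import *
c=camera("side");p,M,o=pose()
for dz in(0,-.013):
  for s in(-.0425,.0425,-.057,.057):
    for x in (0,):
      P=p+M@np.array([x,s,dz]); print(dz,s,((proj(c,P)[0]-[230,190])*2.5).round())
print(((proj(c,[[.497,.057,.118]])-[230,190])*2.5))
im=cv2.resize(c["color"][180:330,240:400,::-1],None,fx=4.5,fy=4,interpolation=cv2.INTER_CUBIC)
im=cv2.resize(c["color"][190:330,230:390,::-1],None,fx=4,fy=4,interpolation=cv2.INTER_CUBIC)
for s in(-.0425,.0425):
  for dz in (0,-.013):
    for x in(-.011,.011):
      u=((proj(c,p+M@np.array([x,s,dz]))[0]-[230,190])*4).astype(int);cv2.circle(im,u,2,(0,255,0) if dz else (0,0,255),-1)
cv2.imwrite("pics/tips.png",im)
```

```text
0 -0.0425 [312. 153.]
0 0.0425 [211. 185.]
0 -0.057 [329. 148.]
0 0.057 [193. 191.]
-0.013 -0.0425 [313. 140.]
-0.013 0.0425 [211. 172.]
-0.013 -0.057 [330. 135.]
-0.013 0.057 [192. 178.]
[[263.40699484 205.26749726]]
```

View pics/tips.png

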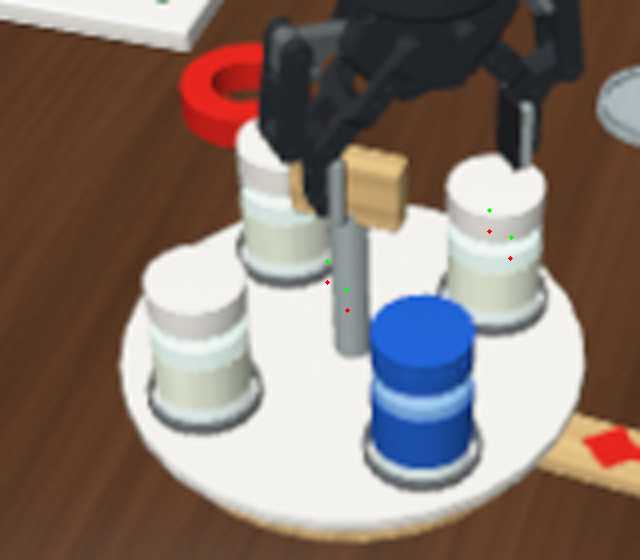

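Run:
```python
from h import *
c=camera("side");p,M,o=pose()
im=cv2.resize(c["color"][60:300,220:540,::-1],None,fx=2.5,fy=2.5,interpolation=cv2.INTER_CUBIC)
f=lambda P:((proj(c,P)-[220,60])*2.5).astype(int)
for z in np.arange(0,.35,.01):
  u=f(p+M@np.array([0,0,-z]))[0];cv2.circle(im,u,2 if round(z*100)%5 else 4,(0,255,0),-1)
for x,y in((-.038,-.0425),(.038,-.0425),(.038,.0425),(-.038,.0425)):
  u=f(p+M@np.array([x,y,-.0187-.054]))[0];cv2.circle(im,u,3,(0,255,255),-1)
cv2.imwrite("pics/full1.png",im)
cv2.imwrite("pics/top1.png",camera("top")["color"][:,:,::-1])
```

```text
(no output)
```

View pics/full1.png

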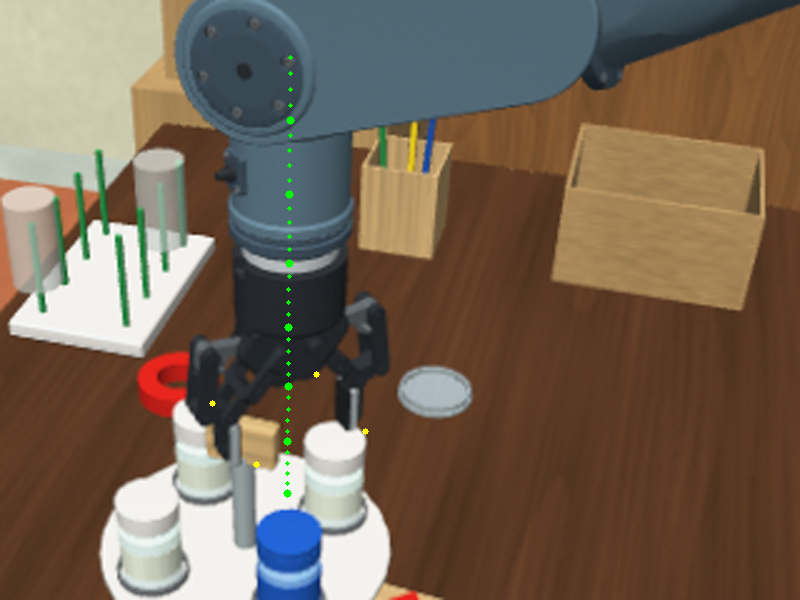

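View pics/top1.png

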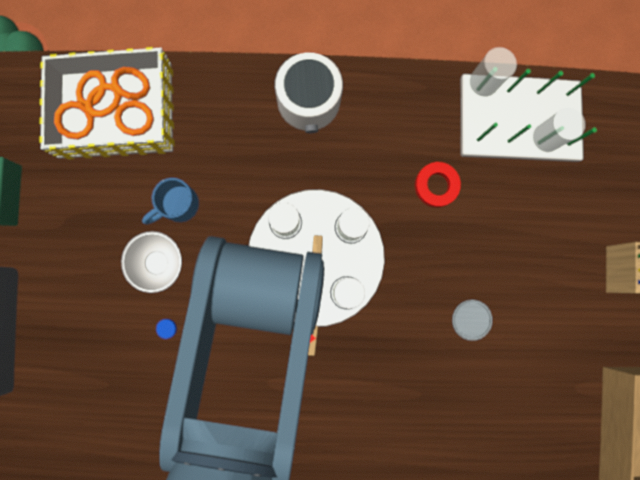

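The side view shows the fingers about 60 px (roughly 35 mm) higher in the image than the reported TCP would project. I won't descend on that. I'll back off to open space where both cameras see the fingers, shut them and triangulate the tip.

```bash
python3 -m inch '[{"delta_pos":[0,0,-2],"rotation":[0,0,0]},{"delta_pos":[0,-1,-3],"rotation":[0,0,0]},{"delta_pos":[0,-2.5,0],"rotation":[0,0,0]},{"delta_pos":[0,-3,0],"rotation":[0,0,0]},{"delta_pos":[0,-3,0],"rotation":[0,0,0]},{"delta_pos":[0,-3,0],"rotation":[0,0,0]},{"delta_pos":[0,-3,0],"rotation":[0,0,0]},{"delta_pos":[0,-3,0],"rotation":[0,0,0]},{"delta_pos":[0,-2.5,2],"rotation":[0,0,0]},{"delta_pos":[0,0,2],"rotation":[0,0,0]}]' 0
python3 -m inch '[{"delta_pos":[0,0,0],"rotation":[0,0,0]},{"delta_pos":[0,0,0],"rotation":[0,0,0]}]'
python3 - <<'E'
from h import *
p,M,o=pose();print(p,o["opening"],M)
for n in("side","top"):
    c=camera(n);u=proj(c,p)[0];print(n,u)
    a=np.clip((u-[80,90]).astype(int),0,[480,340])
    im=cv2.resize(c["color"][a[1]:a[1]+140,a[0]:a[0]+160,::-1],None,fx=5,fy=4.2,interpolation=cv2.INTER_CUBIC)
    im=cv2.resize(c["color"][a[1]:a[1]+140,a[0]:a[0]+160,::-1],None,fx=4,fy=4,interpolation=cv2.INTER_CUBIC)
    cv2.circle(im,((u-a)*4).astype(int),3,(0,255,0),-1);cv2.imwrite(f"pics/tri_{n}.png",im);print(a)
E
```

```text
time_s: 6.5
eef_pos: [0.3417, -0.0871, 0.1648]
eef_rot: [0.002, 0.405, 0.915, -0.001]
wrist_force: [0.5, 0.1, -0.2]
opening: 0.003
time_s: 6.7
eef_pos: [0.3424, -0.085, 0.1647]
eef_rot: [0.001, 0.403, 0.915, -0.0]
wrist_force: [0.1, 0.1, 0.4]
opening: 0.002
[ 0.34242033 -0.08504294  0.16465763] 0.0015345192082660076 [[-6.74814410e-01  7.37986896e-01  9.23466415e-04]
 [ 7.37986869e-01  6.74814931e-01 -4.35955267e-04]
 [-9.44898200e-04  3.87317192e-04 -9.99999479e-01]]
side [429.07350778 224.14254731]
[349 134]
top [362.44663131 386.74885939]
[282 296]
```

View pics/tri_side.png

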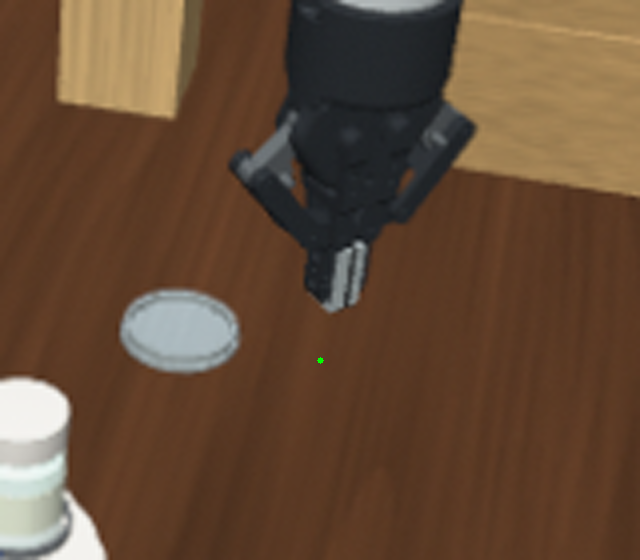

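View pics/tri_top.png

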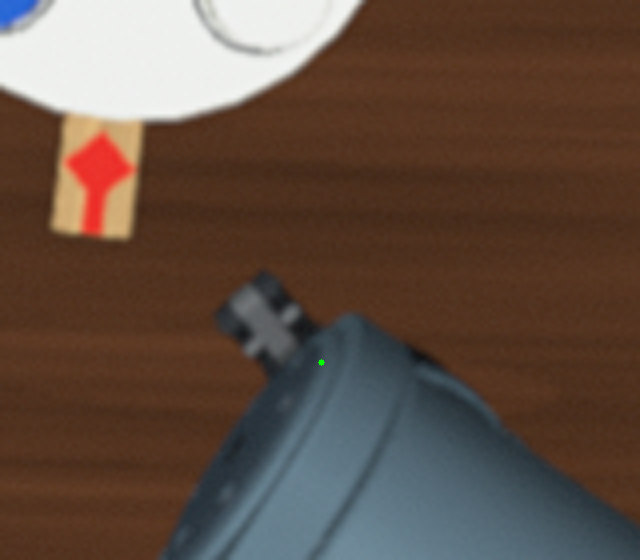

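Run:
```python
from h import *
p,M,o=pose();s=camera("side");t=camera("top")
def ray(c,u):
    a=plane(c,[u],0)[0];return c["eye"],(a-c["eye"])/np.linalg.norm(a-c["eye"])
def tri(u,v):
    e1,d1=ray(s,u);e2,d2=ray(t,v);A=np.c_[d1,-d2];k=np.linalg.lstsq(A,e2-e1,rcond=None)[0]
    a,b=e1+k[0]*d1,e2+k[1]*d2;return (a+b)/2,np.linalg.norm(a-b)
for uu in((232,160),(242,165),(255,170)):
  for vv in((240,293),(260,315)):
    P,g=tri(np.array(uu)/4+[349,134],np.array(vv)/4+[282,296]);print(uu,vv,P.round(3),"gap mm",(g*1000).round(1),"tool frame",(M.T@(P-p)).round(3))
# tip seen in side: at tcp xy what z; at tcp z what xy
u=np.array([338,308])/4+[349,134];e,d=ray(s,u)
print("tip ray at z=tcp:",e+d*(p[2]-e[2])/d[2], "p",p)
k=np.dot(p[:2]-e[:2],d[:2])/np.dot(d[:2],d[:2]);print("closest in xy:",e+k*d)
```

```text
(232, 160) (240, 293) [ 0.39  -0.043  0.299] gap mm 5.2 tool frame [-0.001  0.063 -0.134]
(232, 160) (260, 315) [ 0.386 -0.049  0.296] gap mm 13.9 tool frame [-0.003  0.056 -0.131]
(242, 165) (240, 293) [ 0.387 -0.044  0.296] gap mm 0.8 tool frame [ 0.     0.061 -0.131]
(242, 165) (260, 315) [ 0.384 -0.05   0.293] gap mm 9.5 tool frame [-0.002  0.054 -0.128]
(255, 170) (240, 293) [ 0.384 -0.044  0.293] gap mm 4.9 tool frame [ 0.002  0.058 -0.128]
(255, 170) (260, 315) [ 0.381 -0.051  0.291] gap mm 3.8 tool frame [-0.     0.051 -0.126]
tip ray at z=tcp: [ 0.34007462 -0.13219413  0.16508797] p [ 0.34300826 -0.08508639  0.16508797]
closest in xy: [ 0.33775428 -0.08534662  0.19806232]
```

Triangulation puts the knuckle exactly in the tool's plane, so x and y agree. But the fingers look about 33 mm higher than reported. I'll settle it by descending towards the bare table here.

```bash
python3 -m inch '[{"delta_pos":[0,0,1.5],"rotation":[0,0,0]},{"delta_pos":[0,0,3],"rotation":[0,0,0]},{"delta_pos":[0,0,3],"rotation":[0,0,0]},{"delta_pos":[0,0,3],"rotation":[0,0,0]},{"delta_pos":[0,0,2.5],"rotation":[0,0,0]},{"delta_pos":[0,0,1],"rotation":[0,0,0]},{"delta_pos":[0,0,0],"rotation":[0,0,0]}]'
python3 - <<'E'
from h import *
p,M,o=pose();print(p,o["wrist_force"])
c=camera("side");u=proj(c,p)[0];v=proj(c,[p[0],p[1],0])[0]
a=(u-[80,90]).astype(int);im=cv2.resize(c["color"][a[1]:a[1]+140,a[0]:a[0]+160,::-1],None,fx=4,fy=4,interpolation=cv2.INTER_CUBIC)
cv2.circle(im,((u-a)*4).astype(int),3,(0,255,0),-1);cv2.circle(im,((v-a)*4).astype(int),3,(0,0,255),-1);cv2.imwrite("pics/low.png",im)
E
```

```text
time_s: 7.6
eef_pos: [0.3414, -0.0842, 0.0231]
eef_rot: [-0.001, 0.403, 0.915, 0.0]
wrist_force: [0.2, -1.0, 0.2]
opening: -0.001
[ 0.34142168 -0.08424303  0.02306453] [ 0.2486542  -0.98108696  0.1770065 ]
```

View pics/low.png

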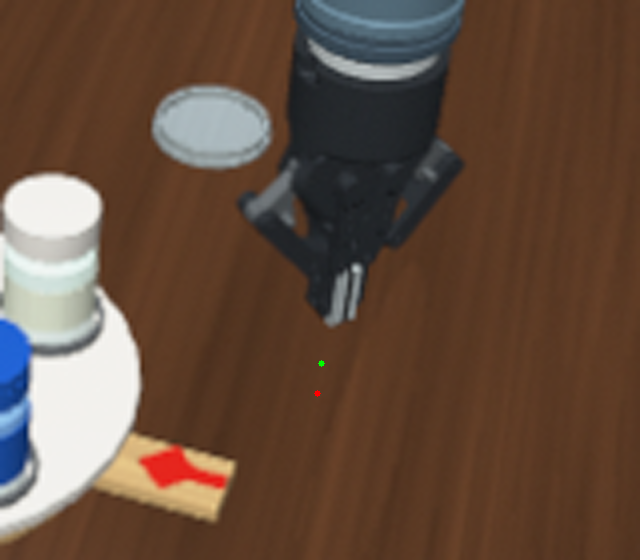

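```bash
python3 -m inch '[{"delta_pos":[0,0,0.6],"rotation":[0,0,0]},{"delta_pos":[0,0,0.6],"rotation":[0,0,0]},{"delta_pos":[0,0,0.4],"rotation":[0,0,0]},{"delta_pos":[0,0,0.3],"rotation":[0,0,0]},{"delta_pos":[0,0,0],"rotation":[0,0,0]}]'
python3 -m inch '[{"delta_pos":[0,0,0.2],"rotation":[0,0,0]},{"delta_pos":[0,0,0.2],"rotation":[0,0,0]},{"delta_pos":[0,0,0.2],"rotation":[0,0,0]},{"delta_pos":[0,0,0],"rotation":[0,0,0]}]'
```

```text
time_s: 8.15
eef_pos: [0.3417, -0.0847, 0.0044]
eef_rot: [-0.0, 0.403, 0.915, 0.0]
wrist_force: [-0.4, 0.1, 0.5]
opening: 0.002
time_s: 8.55
eef_pos: [0.3418, -0.0847, -0.0015]
eef_rot: [-0.0, 0.403, 0.915, 0.0]
wrist_force: [-0.1, -0.8, -0.1]
opening: 0.001
```

```bash
python3 -m inch '[{"delta_pos":[0,0,0.5],"rotation":[0,0,0]},{"delta_pos":[0,0,0.5],"rotation":[0,0,0]},{"delta_pos":[0,0,0.5],"rotation":[0,0,0]},{"delta_pos":[0,0,0.3],"rotation":[0,0,0]},{"delta_pos":[0,0,0],"rotation":[0,0,0]}]'
python3 -m inch '[{"delta_pos":[0,0,0.2],"rotation":[0,0,0]},{"delta_pos":[0,0,0.2],"rotation":[0,0,0]},{"delta_pos":[0,0,0],"rotation":[0,0,0]}]'
python3 -m inch '[{"delta_pos":[0,0,0.15],"rotation":[0,0,0]},{"delta_pos":[0,0,0.15],"rotation":[0,0,0]},{"delta_pos":[0,0,0],"rotation":[0,0,0]}]'
```

```text
time_s: 9.05
eef_pos: [0.3415, -0.0845, -0.0199]
eef_rot: [-0.001, 0.403, 0.915, 0.0]
wrist_force: [-0.1, 0.5, 0.3]
opening: 0.001
time_s: 9.35
eef_pos: [0.3419, -0.0848, -0.0235]
eef_rot: [-0.0, 0.403, 0.915, 0.0]
wrist_force: [-0.0, 0.5, -0.5]
opening: 0.004
time_s: 9.65
eef_pos: [0.3419, -0.0848, -0.0265]
eef_rot: [-0.0, 0.403, 0.915, 0.0]
wrist_force: [0.0, 0.1, 0.8]
opening: 0.003
```

Confirmed: no table contact even at a reported z of −26 mm, so the offset is physical. I'll find contact in small steps.

```bash
python3 -m inch '[{"delta_pos":[0,0,0.15],"rotation":[0,0,0]},{"delta_pos":[0,0,0],"rotation":[0,0,0]}]'
python3 -m inch '[{"delta_pos":[0,0,0.15],"rotation":[0,0,0]},{"delta_pos":[0,0,0],"rotation":[0,0,0]}]'
python3 -m inch '[{"delta_pos":[0,0,0.15],"rotation":[0,0,0]},{"delta_pos":[0,0,0],"rotation":[0,0,0]}]'
```

```text
time_s: 9.85
eef_pos: [0.3419, -0.0848, -0.0279]
eef_rot: [-0.0, 0.403, 0.915, 0.0]
wrist_force: [-0.1, 0.6, -1.0]
opening: 0.005
time_s: 10.05
eef_pos: [0.3419, -0.0848, -0.0295]
eef_rot: [-0.0, 0.403, 0.915, 0.0]
wrist_force: [-0.0, 0.7, -0.2]
opening: -0.002
time_s: 10.25
eef_pos: [0.3419, -0.0848, -0.031]
eef_rot: [-0.0, 0.403, 0.915, 0.0]
wrist_force: [0.5, -0.9, -0.3]
opening: 0.002
```

Run:
```python
from h import *
p,M,o=pose();print(p,o["wrist_force"],o["q"])
c=camera("side");v=proj(c,[p[0],p[1],0])[0]
a=(v-[80,90]).astype(int);im=cv2.resize(c["color"][a[1]:a[1]+140,a[0]:a[0]+160,::-1],None,fx=4,fy=4,interpolation=cv2.INTER_CUBIC)
cv2.circle(im,((v-a)*4).astype(int),3,(0,0,255),-1);cv2.imwrite("pics/low2.png",im)
```

```text
[ 0.34187082 -0.08475306 -0.03095812] [ 0.53294809 -0.94127878 -0.28892738] [-5.84054746e-01  6.80211200e-02  2.29075166e+00  2.97904120e-05
  7.83111237e-01 -1.32508992e+00]
```

View pics/low2.png

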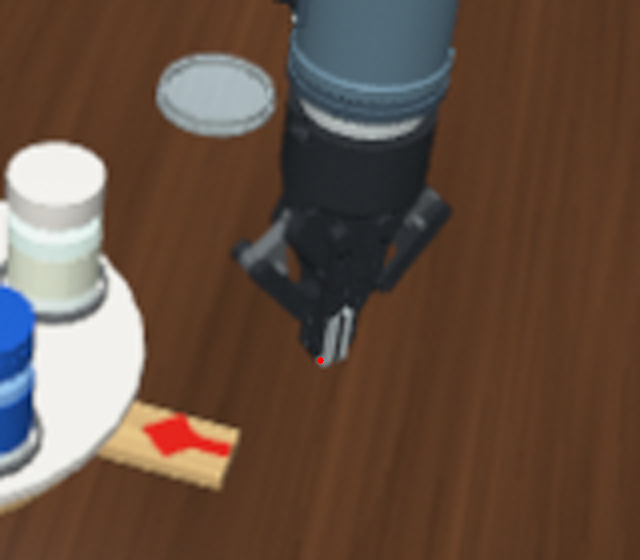

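```bash
python3 -m inch '[{"delta_pos":[0,0,0.15],"rotation":[0,0,0]},{"delta_pos":[0,0,0],"rotation":[0,0,0]}]'
python3 -m inch '[{"delta_pos":[0,0,0.1],"rotation":[0,0,0]},{"delta_pos":[0,0,0],"rotation":[0,0,0]}]'
```

```text
time_s: 10.5
eef_pos: [0.3419, -0.0848, -0.0324]
eef_rot: [-0.0, 0.403, 0.915, 0.0]
wrist_force: [-1.3, 0.7, -0.6]
opening: -0.0
time_s: 10.7
eef_pos: [0.3419, -0.0848, -0.0334]
eef_rot: [-0.0, 0.403, 0.915, 0.0]
wrist_force: [0.0, 0.0, 0.0]
opening: 0.0
```

```bash
for i in 1; do python3 -m inch '[{"delta_pos":[0,0,0.1],"rotation":[0,0,0]},{"delta_pos":[0,0,0],"rotation":[0,0,0]}]'; done
python3 -m inch '[{"delta_pos":[0,0,0.1],"rotation":[0,0,0]},{"delta_pos":[0,0,0],"rotation":[0,0,0]}]'
```

```text
time_s: 10.9
eef_pos: [0.3419, -0.0848, -0.0344]
eef_rot: [-0.0, 0.403, 0.915, 0.0]
wrist_force: [-1.5, -0.5, -0.0]
opening: 0.0
time_s: 11.1
eef_pos: [0.3419, -0.0848, -0.0354]
eef_rot: [-0.0, 0.403, 0.915, 0.0]
wrist_force: [0.9, 0.8, -0.3]
opening: -0.003
```

```bash
python3 -m inch '[{"delta_pos":[0,0,0.1],"rotation":[0,0,0]},{"delta_pos":[0,0,0],"rotation":[0,0,0]}]'
python3 -m inch '[{"delta_pos":[0,0,0.1],"rotation":[0,0,0]},{"delta_pos":[0,0,0],"rotation":[0,0,0]}]'
python3 - <<'E'
from h import *
p,M,o=pose();print(p,o["wrist_force"],o["joint_efforts"])
c=camera("side");v=proj(c,[p[0],p[1],0])[0]
a=(v-[40,60]).astype(int);im=cv2.resize(c["color"][a[1]:a[1]+80,a[0]:a[0]+90,::-1],None,fx=7,fy=7,interpolation=cv2.INTER_CUBIC)
cv2.circle(im,((v-a)*7).astype(int),2,(0,0,255),-1)
for y in(-.005,-.01,.005,.01):
  for x in(-.011,.011):
    q=p+M@np.array([x,y,0]);q[2]=0;cv2.circle(im,((proj(c,q)[0]-a)*7).astype(int),2,(0,255,0),-1)
cv2.imwrite("pics/low3.png",im)
E
```

```text
time_s: 11.3
eef_pos: [0.3419, -0.0848, -0.0364]
eef_rot: [-0.0, 0.403, 0.915, 0.0]
wrist_force: [0.8, -0.8, -0.5]
opening: -0.001
time_s: 11.5
eef_pos: [0.3419, -0.0848, -0.0374]
eef_rot: [-0.0, 0.403, 0.915, 0.0]
wrist_force: [-0.4, 0.5, -0.3]
opening: -0.002
[ 0.34191702 -0.08481898 -0.03740614] [-0.3800186   0.496876   -0.30368721] [-1.03994517e-02 -2.58618057e+01 -2.14127630e+01 -2.97862962e-04
 -3.42085061e-02 -1.11727161e-08]
```

View pics/low3.png

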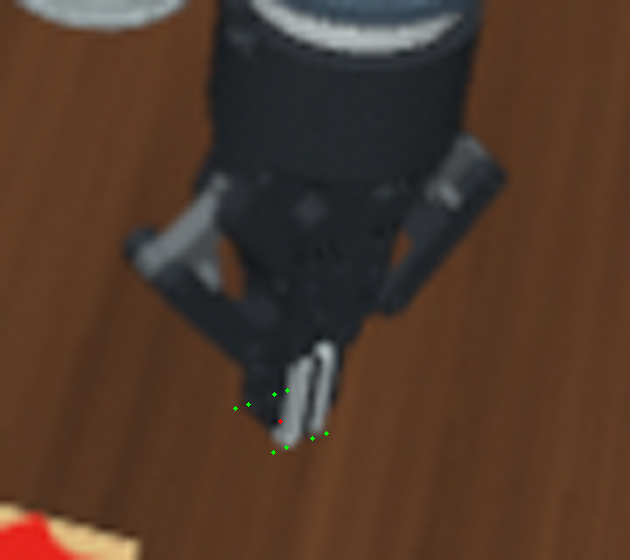

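```bash
python3 -m inch '[{"delta_pos":[0,0,0.1],"rotation":[0,0,0]},{"delta_pos":[0,0,0],"rotation":[0,0,0]}]'
python3 -m inch '[{"delta_pos":[0,0,0.1],"rotation":[0,0,0]},{"delta_pos":[0,0,0],"rotation":[0,0,0]}]'
python3 -m inch '[{"delta_pos":[0,0,0.1],"rotation":[0,0,0]},{"delta_pos":[0,0,0],"rotation":[0,0,0]}]'
```

```text
time_s: 11.75
eef_pos: [0.342, -0.0849, -0.0376]
eef_rot: [-0.0, 0.403, 0.915, 0.0]
wrist_force: [-5.3, 3.3, 17.2]
opening: 0.002
time_s: 11.95
eef_pos: [0.342, -0.0848, -0.0377]
eef_rot: [-0.001, 0.403, 0.915, -0.0]
wrist_force: [-10.9, 5.6, 39.0]
opening: -0.002
time_s: 12.15
eef_pos: [0.3421, -0.0849, -0.0378]
eef_rot: [-0.001, 0.403, 0.915, -0.0]
wrist_force: [-16.7, 8.9, 60.7]
opening: -0.003
```

Contact at a reported z of −0.0375, where the tips are at z = 0. So the real tip is 37.5 mm above the reported TCP, which matches the images, with x and y good. I'll target reported z = true z − 0.0375. Lifting and returning over the cap.

```bash
python3 -m inch '[{"delta_pos":[0,0,-1],"rotation":[0,0,0]},{"delta_pos":[0,0,-3],"rotation":[0,0,0]},{"delta_pos":[0,0,-4],"rotation":[0,0,0]},{"delta_pos":[0,0,-4],"rotation":[0,0,0]},{"delta_pos":[0,0,-4],"rotation":[0,0,0]},{"delta_pos":[0,1,-3],"rotation":[0,0,0]},{"delta_pos":[0,2,0],"rotation":[0,0,0]},{"delta_pos":[0,3,0],"rotation":[0,0,0]},{"delta_pos":[0,3,0],"rotation":[0,0,0]},{"delta_pos":[0,3,0],"rotation":[0,0,0]}]' 8.54
python3 -m inch '[{"delta_pos":[0,3,0],"rotation":[0,0,0]},{"delta_pos":[0,3,0],"rotation":[0,0,0]},{"delta_pos":[0,2,0],"rotation":[0,0,0]},{"delta_pos":[0,1,0],"rotation":[0,0,0]},{"delta_pos":[0,0,0],"rotation":[0,0,0]}]'
python3 need.py .497 .057 .0645 42.5
```

```text
time_s: 13.15
eef_pos: [0.4313, -0.003, 0.1497]
eef_rot: [0.0, 0.403, 0.915, -0.0]
wrist_force: [0.5, -0.3, 0.2]
opening: 0.999
time_s: 13.65
eef_pos: [0.4971, 0.0574, 0.1494]
eef_rot: [-0.0, 0.402, 0.915, -0.0]
wrist_force: [-0.6, -0.4, 0.5]
opening: 1.0
tool delta cm [-0.03 -0.03  8.49] yaw now 42.53 need rz(tool) 0.0006 tilt [-6.e-04  0.e+00 -1.e+00] q6 [-0.123  0.06   1.835 -0.     1.247 -0.865] F [-0.6 -0.4  0.5] open 1.0 t 13.65 p [0.4971 0.0574 0.1494]
```

```bash
python3 -m inch '[{"delta_pos":[0,0,1],"rotation":[0,0,0]},{"delta_pos":[0,0,2],"rotation":[0,0,0]},{"delta_pos":[0,0,2],"rotation":[0,0,0]},{"delta_pos":[0,0,1],"rotation":[0,0,0]},{"delta_pos":[0,0,0],"rotation":[0,0,0]}]'
python3 - <<'E'
from h import *
c=camera("side");p,M,o=pose()
p=p+[0,0,.0375]
im=cv2.resize(c["color"][190:330,230:390,::-1],None,fx=5,fy=4.2)[:1,:1]
im=cv2.resize(c["color"][190:330,230:390,::-1],None,fx=4.2,fy=4.2,interpolation=cv2.INTER_CUBIC)
for s in(-.0425,.0425):
    for x in(-.011,.011):
      u=((proj(c,p+M@np.array([x,s,-.013]))[0]-[230,190])*4.2).astype(int);cv2.circle(im,u,2,(0,255,0),-1)
cv2.imwrite("pics/tips2.png",im)
E
```

```text
time_s: 14.15
eef_pos: [0.4949, 0.0565, 0.0878]
eef_rot: [-0.002, 0.404, 0.915, -0.001]
wrist_force: [-0.9, 0.4, -0.1]
opening: 0.996
```

View pics/tips2.png

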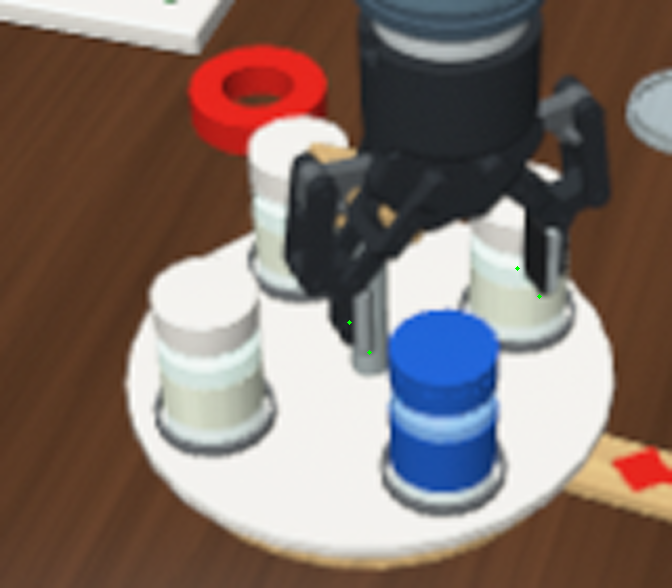

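The tips now match the prediction with the offset applied, and they straddle the cap. Descending.

```bash
python3 -m inch '[{"delta_pos":[0,0,1],"rotation":[0,0,0]},{"delta_pos":[0,0,1],"rotation":[0,0,0]},{"delta_pos":[0,0,0.5],"rotation":[0,0,0]},{"delta_pos":[0,0,0],"rotation":[0,0,0]},{"delta_pos":[0,0,0],"rotation":[0,0,0]}]'
python3 need.py .497 .057 .0645 42.5
```

```text
time_s: 14.7
eef_pos: [0.4969, 0.057, 0.0646]
eef_rot: [-0.0, 0.403, 0.915, -0.0]
wrist_force: [0.4, -0.4, 0.4]
opening: 1.002
tool delta cm [-0.    0.01  0.01] yaw now 42.46 need rz(tool) -0.0007 tilt [-2.e-04  0.e+00 -1.e+00] q6 [-0.124  0.177  1.898  0.     1.066 -0.865] F [ 0.4 -0.4  0.4] open 1.002 t 14.7 p [0.4969 0.057  0.0646]
```

```bash
python3 -m inch '[{"delta_pos":[0,0,0],"rotation":[0,0,0]},{"delta_pos":[0,0,0],"rotation":[0,0,0]},{"delta_pos":[0,0,0],"rotation":[0,0,0]},{"delta_pos":[0,0,0],"rotation":[0,0,0]}]' 5.7
python3 -m inch '[{"delta_pos":[0,0,0],"rotation":[0,0,0]},{"delta_pos":[0,0,0],"rotation":[0,0,0]},{"delta_pos":[0,0,0],"rotation":[0,0,0]},{"delta_pos":[0,0,0],"rotation":[0,0,0]}]' 4.0
python3 - <<'E'
from h import *
c=camera("side")
im=cv2.resize(c["color"][190:330,230:390,::-1],None,fx=4.2,fy=4.2,interpolation=cv2.INTER_CUBIC)
cv2.imwrite("pics/grip.png",im)
E
```

```text
time_s: 15.1
eef_pos: [0.497, 0.0569, 0.0649]
eef_rot: [0.0, 0.403, 0.915, 0.0]
wrist_force: [-0.3, 0.8, 0.7]
opening: 0.667
time_s: 15.5
eef_pos: [0.4975, 0.0568, 0.0654]
eef_rot: [0.001, 0.403, 0.915, 0.0]
wrist_force: [-0.8, 1.4, 4.3]
opening: 0.58
```

View pics/grip.png

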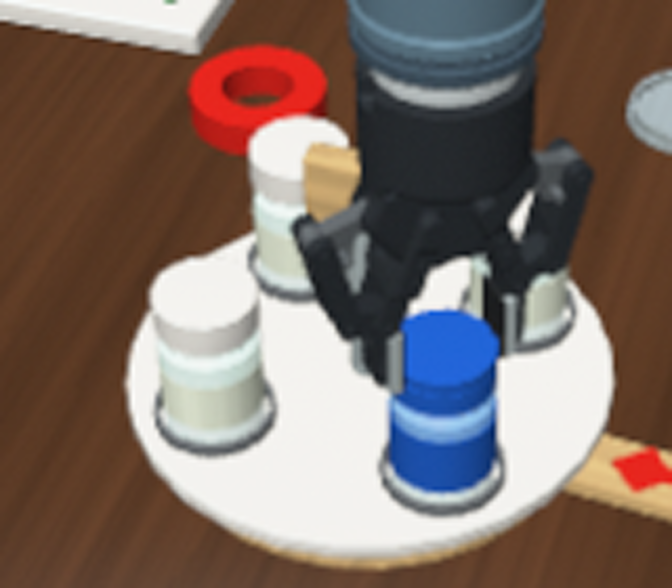

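Gripped at about 50 mm opening, with the tips beside the cap only. Lifting straight up.

```bash
python3 -m inch '[{"delta_pos":[0,0,-0.4],"rotation":[0,0,0]},{"delta_pos":[0,0,-0.6],"rotation":[0,0,0]},{"delta_pos":[0,0,-0.8],"rotation":[0,0,0]},{"delta_pos":[0,0,-1],"rotation":[0,0,0]},{"delta_pos":[0,0,-1.5],"rotation":[0,0,0]},{"delta_pos":[0,0,-2],"rotation":[0,0,0]},{"delta_pos":[0,0,-2],"rotation":[0,0,0]},{"delta_pos":[0,0,-1.5],"rotation":[0,0,0]},{"delta_pos":[0,0,0],"rotation":[0,0,0]}]'
python3 - <<'E'
from h import *
c=camera("side")
im=cv2.resize(c["color"][150:330,230:430,::-1],None,fx=3.3,fy=3.3,interpolation=cv2.INTER_CUBIC)
cv2.imwrite("pics/lift.png",im)
E
python3 need.py .447 -.3023 .12 42.5
```

```text
time_s: 16.45
eef_pos: [0.4989, 0.0567, 0.1658]
eef_rot: [0.003, 0.403, 0.915, 0.001]
wrist_force: [-0.7, -0.2, -1.0]
opening: 0.576
tool delta cm [-23.05 -28.     4.41] yaw now 42.46 need rz(tool) -0.0007 tilt [ 3.e-03 -4.e-04 -1.e+00] q6 [-0.124  0.041  1.823 -0.     1.274 -0.865] F [-0.8  0.1 -0.3] open 0.579 t 16.5 p [0.4979 0.0568 0.1641]
```

View pics/lift.png

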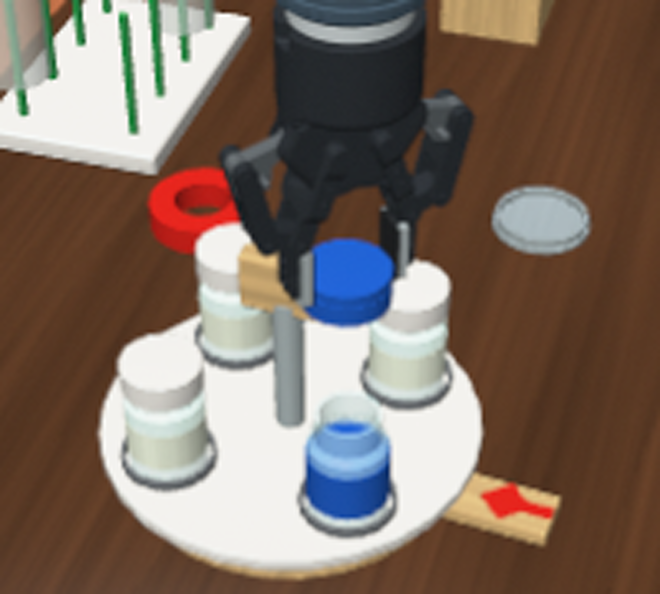

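Cap is in the fingers and level, and the open jar is still standing in its pocket. Carrying it to the holder.

```bash
python3 -m inch '[{"delta_pos":[-1,-1.2,0],"rotation":[0,0,0]},{"delta_pos":[-1.6,-2,0],"rotation":[0,0,0]},{"delta_pos":[-2.1,-2.5,0],"rotation":[0,0,0]},{"delta_pos":[-2.1,-2.5,0],"rotation":[0,0,0]},{"delta_pos":[-2.1,-2.5,0],"rotation":[0,0,0]},{"delta_pos":[-2.1,-2.5,0],"rotation":[0,0,0]},{"delta_pos":[-2.1,-2.5,0],"rotation":[0,0,0]},{"delta_pos":[-2.1,-2.5,0],"rotation":[0,0,0]},{"delta_pos":[-2.1,-2.5,0],"rotation":[0,0,0]},{"delta_pos":[-2.1,-2.5,0],"rotation":[0,0,0]}]'
python3 -m inch '[{"delta_pos":[-2.1,-2.5,0],"rotation":[0,0,0]},{"delta_pos":[-1.1,-1.5,1],"rotation":[0,0,0]},{"delta_pos":[-0.5,-0.8,2],"rotation":[0,0,0]},{"delta_pos":[0,0,3],"rotation":[0,0,0]},{"delta_pos":[0,0,3],"rotation":[0,0,0]},{"delta_pos":[0,0,3],"rotation":[0,0,0]},{"delta_pos":[0,0,2],"rotation":[0,0,0]},{"delta_pos":[0,0,1],"rotation":[0,0,0]},{"delta_pos":[0,0,0],"rotation":[0,0,0]},{"delta_pos":[0,0,0],"rotation":[0,0,0]}]'
python3 need.py .447 -.3023 -.0265 42.5
python3 - <<'E'
from h import *
a=[]
for n,b in(("side",(310,120,470,260)),("top",(400,250,560,390))):
    c=camera(n);a.append(cv2.resize(c["color"][b[1]:b[3],b[0]:b[2],::-1],None,fx=2.5,fy=2.5,interpolation=cv2.INTER_CUBIC))
cv2.imwrite("pics/hold.png",np.hstack(a))
E
```

```text
time_s: 17.5
eef_pos: [0.4557, -0.2437, 0.1615]
eef_rot: [-0.001, 0.403, 0.915, 0.0]
wrist_force: [0.5, -0.5, -0.7]
opening: 0.578
time_s: 18.5
eef_pos: [0.4465, -0.3026, 0.013]
eef_rot: [0.0, 0.403, 0.915, -0.0]
wrist_force: [0.6, -0.9, -0.5]
opening: 0.582
tool delta cm [-0.01  0.05  3.95] yaw now 42.46 need rz(tool) -0.0006 tilt [ 3.e-04 -2.e-04 -1.e+00] q6 [-0.816  0.34   1.82   0.     0.981 -1.557] F [ 0.6 -0.9 -0.5] open 0.582 t 18.5 p [ 0.4465 -0.3026  0.013 ]
```

View pics/hold.png

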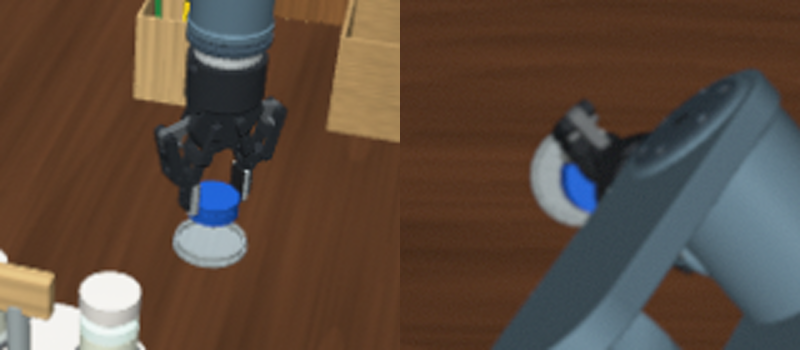

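```bash
python3 -m inch '[{"delta_pos":[0,0,1],"rotation":[0,0,0]},{"delta_pos":[0,0,1.2],"rotation":[0,0,0]},{"delta_pos":[0,0,0.8],"rotation":[0,0,0]},{"delta_pos":[0,0,0.4],"rotation":[0,0,0]},{"delta_pos":[0,0,0.2],"rotation":[0,0,0]},{"delta_pos":[0,0,0],"rotation":[0,0,0]}]'
python3 -m inch '[{"delta_pos":[0,0,0.15],"rotation":[0,0,0]},{"delta_pos":[0,0,0],"rotation":[0,0,0]}]'
```

```text
time_s: 19.2
eef_pos: [0.4461, -0.3024, -0.0237]
eef_rot: [-0.0, 0.403, 0.915, 0.0]
wrist_force: [-0.1, 0.2, 0.5]
opening: 0.583
time_s: 19.4
eef_pos: [0.4464, -0.3027, -0.0246]
eef_rot: [0.0, 0.403, 0.915, -0.0]
wrist_force: [-0.4, -0.6, -0.0]
opening: 0.577
```

```bash
python3 -m inch '[{"delta_pos":[0,0,0.1],"rotation":[0,0,0]},{"delta_pos":[0,0,0],"rotation":[0,0,0]}]'
python3 -m inch '[{"delta_pos":[0,0,0.05],"rotation":[0,0,0]},{"delta_pos":[0,0,0],"rotation":[0,0,0]}]'
python3 - <<'E'
from h import *
c=camera("side")
cv2.imwrite("pics/hold2.png",cv2.resize(c["color"][150:250,340:450,::-1],None,fx=6,fy=6,interpolation=cv2.INTER_CUBIC))
E
```

```text
time_s: 19.6
eef_pos: [0.4465, -0.3027, -0.0255]
eef_rot: [0.0, 0.403, 0.915, -0.0]
wrist_force: [1.0, 0.2, 1.7]
opening: 0.577
time_s: 19.8
eef_pos: [0.4465, -0.3028, -0.0255]
eef_rot: [0.0, 0.403, 0.915, -0.0]
wrist_force: [-1.7, 1.5, 6.2]
opening: 0.582
```

View pics/hold2.png

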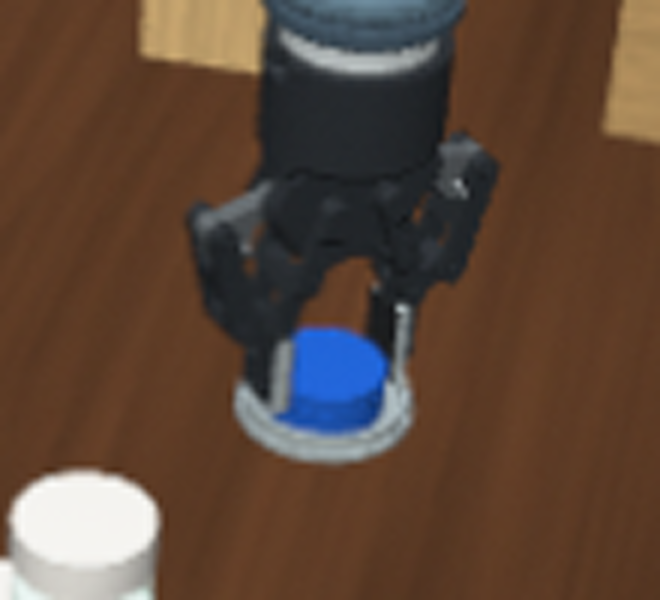

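Light floor contact (6 N) at the expected height, with the cap inside the rim. Releasing and rising.

```bash
python3 -m inch '[{"delta_pos":[0,0,0],"rotation":[0,0,0]},{"delta_pos":[0,0,0],"rotation":[0,0,0]},{"delta_pos":[0,0,0],"rotation":[0,0,0]},{"delta_pos":[0,0,0],"rotation":[0,0,0]},{"delta_pos":[0,0,0],"rotation":[0,0,0]}]' 8.0
python3 -m inch '[{"delta_pos":[0,0,-0.5],"rotation":[0,0,0]},{"delta_pos":[0,0,-1.5],"rotation":[0,0,0]},{"delta_pos":[0,0,-3],"rotation":[0,0,0]},{"delta_pos":[0,0,-4],"rotation":[0,0,0]},{"delta_pos":[0,0,-4],"rotation":[0,0,0]},{"delta_pos":[0,0,-4],"rotation":[0,0,0]},{"delta_pos":[0,0,-2],"rotation":[0,0,0]},{"delta_pos":[0,0,0],"rotation":[0,0,0]}]' 8.54
python3 - <<'E'
from h import *
c=camera("side")
cv2.imwrite("pics/placed.png",cv2.resize(c["color"][150:250,340:450,::-1],None,fx=6,fy=6,interpolation=cv2.INTER_CUBIC))
E
python3 need.py .5545 -.005 .0935 87.5
```

```text
time_s: 20.35
eef_pos: [0.4462, -0.3025, -0.0264]
eef_rot: [-0.0, 0.403, 0.915, 0.0]
wrist_force: [0.8, 0.2, -1.6]
opening: 0.935
time_s: 21.15
eef_pos: [0.4483, -0.3046, 0.1691]
eef_rot: [0.004, 0.403, 0.915, -0.002]
wrist_force: [1.0, -0.3, 0.1]
opening: 0.998
tool delta cm [14.82 28.06  7.22] yaw now 42.46 need rz(tool) -0.7861 tilt [ 0.0034 -0.0036 -1.    ] q6 [-0.816  0.127  1.726 -0.     1.284 -1.557] F [-0.1 -0.5 -1.6] open 1.001 t 21.2 p [ 0.4473 -0.3035  0.1664]
```

View pics/placed.png

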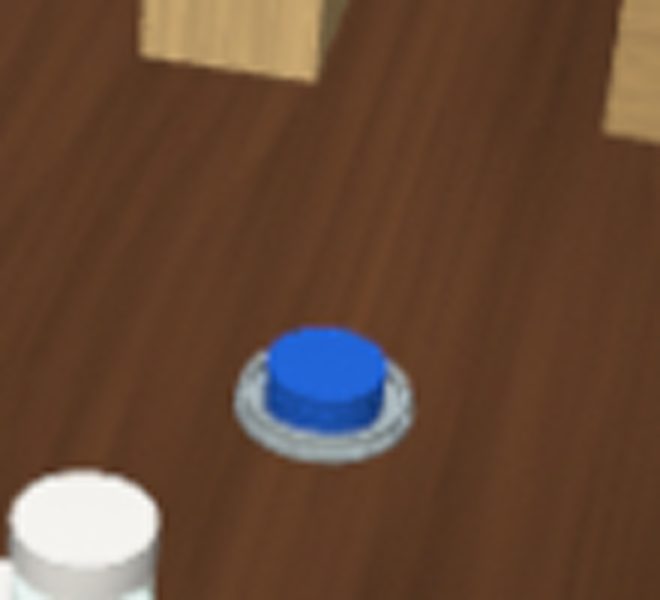

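Cap sits upright and centred in the holder. Re-measuring the tray from above before gripping the bar.

```bash
cat > tray.py <<'E'
from h import *
c=camera("top");im=c["color"].astype(int);r,g,b=im[...,0],im[...,1],im[...,2]
hd=(r>150)&(r-b>40)&(g>90);hd[300:]=0
ct,a,ce=blob(hd,(317,254)); q=plane(c,ct,.166)[:,:2]; 
m=np.argwhere(hd)[:,::-1];m=m[np.hypot(*(m-ce).T)<30];Q=plane(c,m,.166)[:,:2];w,v=np.linalg.eigh(np.cov(Q.T));d=v[:,1]*np.sign(v[0,1]);print("bar",len(m),Q.mean(0).round(4),"yaw",np.degrees(np.arctan2(d[1],d[0])).round(2),cv2.minAreaRect((q*1000).astype(np.float32)))
white=(im.min(2)>190);ct,a,ce=blob(white,(316,258));h=cv2.convexHull(ct.astype(np.float32))[:,0];print("tray",circ(plane(c,h,.034)))
bl=(b>90)&(b-r>50)&(b-g>30);ct,a,ce=blob(bl,(285,290));print("blue",a,ce,plane(c,[ce],.07),circ(plane(c,ct,.085)))
rd=(r>180)&(g<70);ct,a,ce=blob(rd,(307,340))
ctr=np.array([.5545,-.005])
for z in(.005,.012,.02):
    P=plane(c,[ce],z)[0,:2]-ctr;print("pointer az",z,np.degrees(np.arctan2(P[1],P[0])))
cv2.imwrite("pics/top2.png",cv2.resize(c["color"][180:370,230:400,::-1],None,fx=3.1,fy=3.1,interpolation=cv2.INTER_CUBIC))
E
python3 tray.py
```

```text
bar 330 [ 0.5543 -0.005 ] yaw -2.62 ((554.6321411132812, -5.113961219787598), (14.788164138793945, 58.37773895263672), 87.80657196044922)
tray (array([ 0.55469396, -0.00519219]), np.float64(0.1237356035635649))
blue 705 [279.09078014 287.53191489] [[0.4975398  0.05772909 0.07      ]] (array([0.49757518, 0.05699864]), np.float64(0.025239910901669046))
pointer az 0.005 175.30152515024056
pointer az 0.012 175.28618163918642
pointer az 0.02 175.26849998500097
```

```bash
sleep 0
```

```text
(no output)
```

View pics/top2.png

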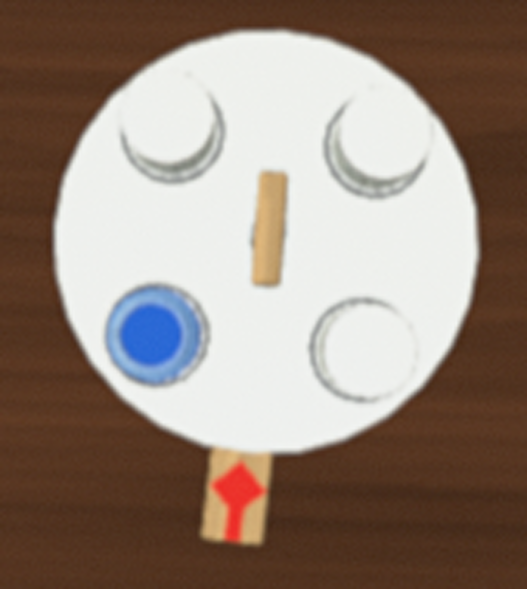

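The jar is at azimuth 132.4° and the pointer at 175.3°, so the turn is +42.9° (tool rz −0.749). The bar is at (0.5544, −0.005), yaw −2.6°.

```bash
python3 -m inch '[{"delta_pos":[0.8,1.5,0],"rotation":[0,0,0]},{"delta_pos":[1.5,2.8,0],"rotation":[0,0,0]},{"delta_pos":[1.5,2.8,0],"rotation":[0,0,0]},{"delta_pos":[1.5,2.8,0],"rotation":[0,0,0]},{"delta_pos":[1.5,2.8,0],"rotation":[0,0,0]},{"delta_pos":[1.5,2.8,0],"rotation":[0,0,0]},{"delta_pos":[1.5,2.8,0],"rotation":[0,0,0]},{"delta_pos":[1.5,2.8,0],"rotation":[0,0,0]},{"delta_pos":[1.5,2.8,0],"rotation":[0,0,0]},{"delta_pos":[1.5,2.8,0],"rotation":[0,0,0]}]'
python3 -m inch '[{"delta_pos":[0.5,1.4,0],"rotation":[0,0,0]},{"delta_pos":[0,0,0],"rotation":[0,0,-0.1]},{"delta_pos":[0,0,0],"rotation":[0,0,-0.12]},{"delta_pos":[0,0,0],"rotation":[0,0,-0.12]},{"delta_pos":[0,0,0],"rotation":[0,0,-0.12]},{"delta_pos":[0,0,0],"rotation":[0,0,-0.12]},{"delta_pos":[0,0,0],"rotation":[0,0,-0.12]},{"delta_pos":[0,0,0],"rotation":[0,0,-0.085]},{"delta_pos":[0,0,0],"rotation":[0,0,0]},{"delta_pos":[0,0,0],"rotation":[0,0,0]}]'
python3 need.py .5545 -.005 .0935 87.4
```

```text
time_s: 22.25
eef_pos: [0.5455, -0.0142, 0.1618]
eef_rot: [-0.002, 0.403, 0.915, -0.0]
wrist_force: [0.1, -0.9, -0.9]
opening: 0.997
time_s: 23.25
eef_pos: [0.553, -0.0035, 0.1628]
eef_rot: [-0.001, 0.024, 1.0, 0.0]
wrist_force: [-0.2, -0.8, -0.3]
opening: 0.996
tool delta cm [-0.16 -0.14  6.93] yaw now 87.3 need rz(tool) -0.0018 tilt [-1.7e-03  3.0e-04 -1.0e+00] q6 [-0.221  0.163  1.692 -0.     1.288 -1.745] F [-0.2 -0.8 -0.3] open 0.996 t 23.25 p [ 0.553  -0.0035  0.1628]
```

```bash
python3 -m inch '[{"delta_pos":[-0.15,-0.15,0.5],"rotation":[0,0,0]},{"delta_pos":[0,0,1.4],"rotation":[0,0,0]},{"delta_pos":[0,0,1.5],"rotation":[0,0,0]},{"delta_pos":[0,0,1.5],"rotation":[0,0,0]},{"delta_pos":[0,0,1.2],"rotation":[0,0,0]},{"delta_pos":[0,0,0.8],"rotation":[0,0,0]},{"delta_pos":[0,0,0],"rotation":[0,0,0]},{"delta_pos":[0,0,0],"rotation":[0,0,0]}]'
python3 need.py .5545 -.005 .0935 87.4
python3 - <<'E'
from h import *
c=camera("side")
cv2.imwrite("pics/bar.png",cv2.resize(c["color"][170:330,230:410,::-1],None,fx=3.7,fy=3.7,interpolation=cv2.INTER_CUBIC))
E
```

```text
time_s: 24.05
eef_pos: [0.5553, -0.0053, 0.0948]
eef_rot: [0.0, 0.022, 1.0, 0.0]
wrist_force: [0.5, -0.4, -0.2]
opening: 0.998
tool delta cm [0.08 0.02 0.13] yaw now 87.43 need rz(tool) 0.0006 tilt [ 1.e-04  0.e+00 -1.e+00] q6 [-0.223  0.247  1.742  0.     1.153 -1.749] F [ 0.5 -0.4 -0.2] open 0.998 t 24.05 p [ 0.5553 -0.0053  0.0948]
```

View pics/bar.png

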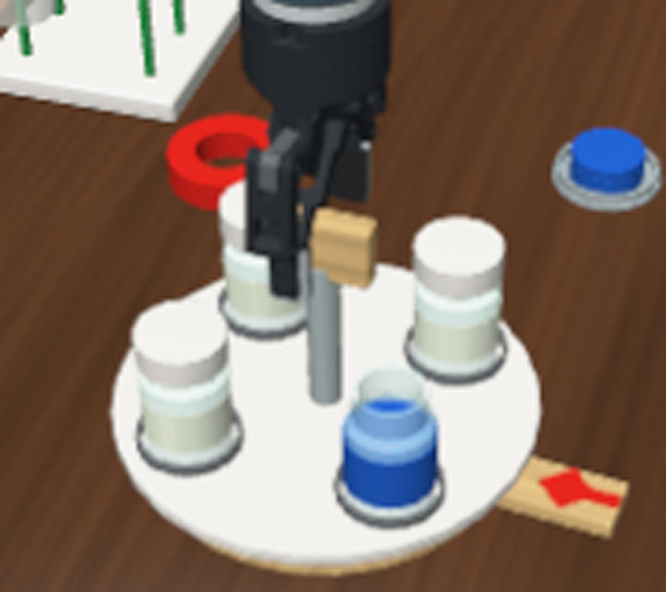

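Fingers straddle the bar. Closing in stages.

```bash
python3 -m inch '[{"delta_pos":[0,0,0],"rotation":[0,0,0]},{"delta_pos":[0,0,0],"rotation":[0,0,0]},{"delta_pos":[0,0,0],"rotation":[0,0,0]},{"delta_pos":[0,0,0],"rotation":[0,0,0]},{"delta_pos":[0,0,0],"rotation":[0,0,0]},{"delta_pos":[0,0,0],"rotation":[0,0,0]}]' 2.2
python3 -m inch '[{"delta_pos":[0,0,0],"rotation":[0,0,0]},{"delta_pos":[0,0,0],"rotation":[0,0,0]},{"delta_pos":[0,0,0],"rotation":[0,0,0]},{"delta_pos":[0,0,0],"rotation":[0,0,0]},{"delta_pos":[0,0,0],"rotation":[0,0,0]}]' 1.0
python3 need.py .5545 -.005 .0935 87.4
python3 - <<'E'
from h import *
c=camera("side")
cv2.imwrite("pics/bar2.png",cv2.resize(c["color"][170:330,230:410,::-1],None,fx=3.7,fy=3.7,interpolation=cv2.INTER_CUBIC))
E
```

```text
time_s: 24.7
eef_pos: [0.5552, -0.0053, 0.0948]
eef_rot: [0.0, 0.022, 1.0, -0.0]
wrist_force: [-0.9, -0.7, -0.1]
opening: 0.258
time_s: 25.2
eef_pos: [0.5552, -0.0066, 0.095]
eef_rot: [0.0, 0.022, 1.0, -0.001]
wrist_force: [-1.2, -5.4, 2.1]
opening: 0.179
tool delta cm [0.08 0.15 0.15] yaw now 87.42 need rz(tool) 0.0004 tilt [ 1.e-04 -2.e-03 -1.e+00] q6 [-0.224  0.247  1.742 -0.002  1.153 -1.749] F [-1.2 -5.4  2.1] open 0.179 t 25.2 p [ 0.5552 -0.0066  0.095 ]
```

View pics/bar2.png

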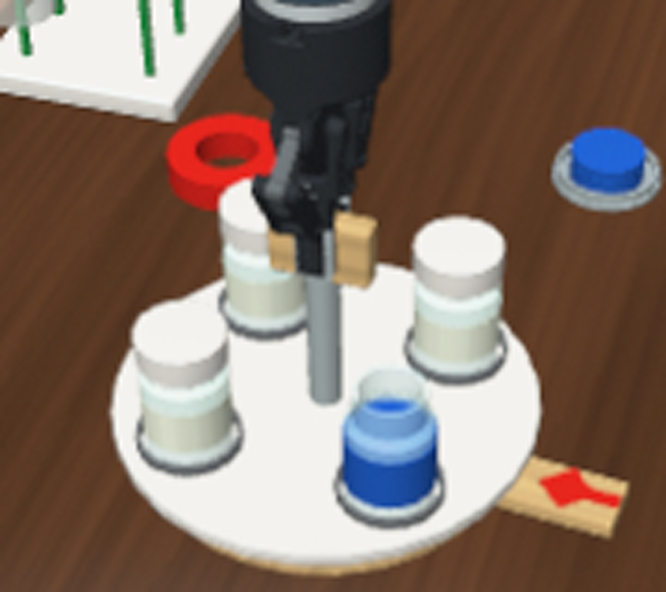

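Handle gripped at 15 mm opening against the 16 mm bar, 5 N. Turning slowly.

```bash
python3 -m inch '[{"delta_pos":[0,-0.05,0],"rotation":[0,0,0]},{"delta_pos":[0,-0.05,0],"rotation":[0,0,-0.005]},{"delta_pos":[0,0,0],"rotation":[0,0,-0.01]},{"delta_pos":[0,0,0],"rotation":[0,0,-0.015]},{"delta_pos":[0,0,0],"rotation":[0,0,-0.02]},{"delta_pos":[0,0,0],"rotation":[0,0,-0.02]},{"delta_pos":[0,0,0],"rotation":[0,0,-0.02]},{"delta_pos":[0,0,0],"rotation":[0,0,-0.02]},{"delta_pos":[0,0,0],"rotation":[0,0,-0.02]},{"delta_pos":[0,0,0],"rotation":[0,0,-0.02]}]'
python3 need.py .5545 -.005 .095 130.3
```

```text
time_s: 26.25
eef_pos: [0.5552, -0.0065, 0.095]
eef_rot: [0.0, -0.054, 0.999, -0.0]
wrist_force: [-2.6, -3.2, 5.5]
opening: 0.173
tool delta cm [0.06 0.15 0.  ] yaw now 96.13 need rz(tool) -0.5963 tilt [ 4.e-04 -5.e-04 -1.e+00] q6 [-0.225  0.246  1.742 -0.     1.153 -1.903] F [-2.6 -3.2  5.5] open 0.173 t 26.25 p [ 0.5552 -0.0065  0.095 ]
```

```bash
python3 -m inch '[{"delta_pos":[0,0,0],"rotation":[0,0,-0.02]},{"delta_pos":[0,0,0],"rotation":[0,0,-0.02]},{"delta_pos":[0,0,0],"rotation":[0,0,-0.02]},{"delta_pos":[0,0,0],"rotation":[0,0,-0.02]},{"delta_pos":[0,0,0],"rotation":[0,0,-0.02]},{"delta_pos":[0,0,0],"rotation":[0,0,-0.02]},{"delta_pos":[0,0,0],"rotation":[0,0,-0.02]},{"delta_pos":[0,0,0],"rotation":[0,0,-0.02]},{"delta_pos":[0,0,0],"rotation":[0,0,-0.02]},{"delta_pos":[0,0,0],"rotation":[0,0,-0.02]}]'
python3 -m inch '[{"delta_pos":[0,0,0],"rotation":[0,0,-0.02]},{"delta_pos":[0,0,0],"rotation":[0,0,-0.02]},{"delta_pos":[0,0,0],"rotation":[0,0,-0.02]},{"delta_pos":[0,0,0],"rotation":[0,0,-0.02]},{"delta_pos":[0,0,0],"rotation":[0,0,-0.02]},{"delta_pos":[0,0,0],"rotation":[0,0,-0.02]},{"delta_pos":[0,0,0],"rotation":[0,0,-0.02]},{"delta_pos":[0,0,0],"rotation":[0,0,-0.02]},{"delta_pos":[0,0,0],"rotation":[0,0,-0.02]},{"delta_pos":[0,0,0],"rotation":[0,0,-0.02]}]'
python3 -m inch '[{"delta_pos":[0,0,0],"rotation":[0,0,-0.02]},{"delta_pos":[0,0,0],"rotation":[0,0,-0.02]},{"delta_pos":[0,0,0],"rotation":[0,0,-0.02]},{"delta_pos":[0,0,0],"rotation":[0,0,-0.02]},{"delta_pos":[0,0,0],"rotation":[0,0,-0.02]},{"delta_pos":[0,0,0],"rotation":[0,0,-0.02]},{"delta_pos":[0,0,0],"rotation":[0,0,-0.015]},{"delta_pos":[0,0,0],"rotation":[0,0,-0.01]},{"delta_pos":[0,0,0],"rotation":[0,0,-0.005]},{"delta_pos":[0,0,0],"rotation":[0,0,0]}]'
python3 need.py .5545 -.005 .095 130.3
python3 - <<'E'
from h import *
for n,b in(("side",(220,170,410,330)),("top",(230,180,400,370))):
    c=camera(n);cv2.imwrite(f"pics/turn_{n}.png",cv2.resize(c["color"][b[1]:b[3],b[0]:b[2],::-1],None,fx=3.1,fy=3.1,interpolation=cv2.INTER_CUBIC))
E
```

```text
time_s: 27.25
eef_pos: [0.5552, -0.0065, 0.095]
eef_rot: [0.0, -0.153, 0.988, -0.0]
wrist_force: [-2.3, -3.3, 5.2]
opening: 0.178
time_s: 28.25
eef_pos: [0.5553, -0.0065, 0.095]
eef_rot: [0.0, -0.251, 0.968, -0.0]
wrist_force: [-1.9, -4.1, 5.1]
opening: 0.177
time_s: 29.25
eef_pos: [0.5553, -0.0065, 0.095]
eef_rot: [0.0, -0.322, 0.947, -0.0]
wrist_force: [-1.9, -3.8, 5.0]
opening: 0.179
tool delta cm [-0.03  0.17  0.  ] yaw now 127.61 need rz(tool) -0.0469 tilt [ 4.e-04 -7.e-04 -1.e+00] q6 [-2.250e-01  2.460e-01  1.742e+00 -1.000e-03  1.153e+00 -2.452e+00] F [-1.9 -3.8  5. ] open 0.179 t 29.25 p [ 0.5553 -0.0065  0.095 ]
```

View pics/turn_side.png

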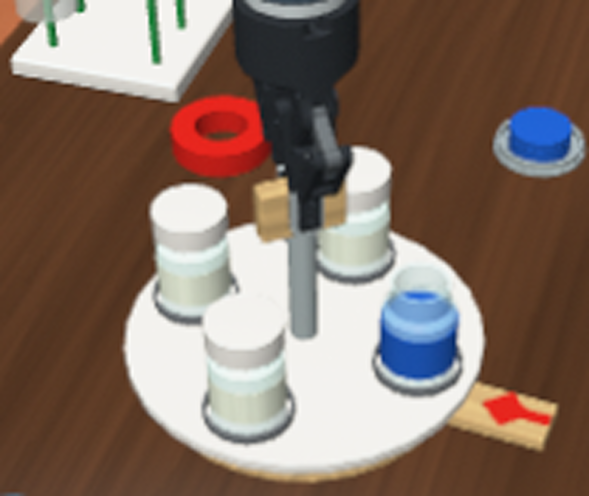

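View pics/turn_top.png

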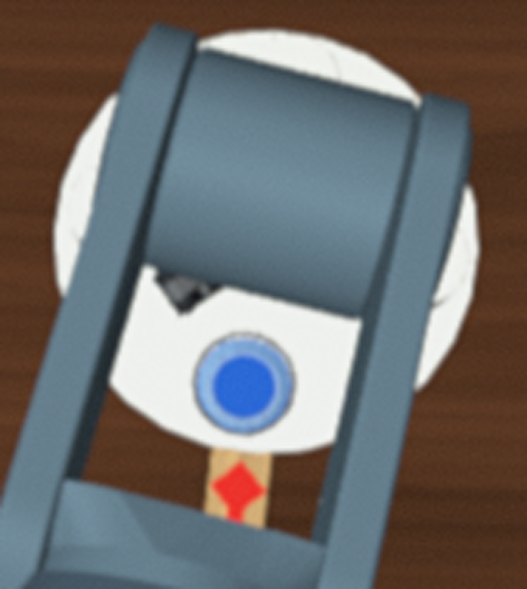

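The jar is visible from above, nearly in line with the pointer. Measuring its azimuth.

```bash
cat > az.py <<'E'
from h import *
c=camera("top");im=c["color"].astype(int);r,g,b=im[...,0],im[...,1],im[...,2]
A=np.array([.5546,-.0051])
bl=(b>130)&(b-r>60);bl[:280]=0;bl[330:]=0;bl[:,:280]=0;bl[:,340:]=0
ct,a,ce=blob(bl,(309,303));k,rr=circ(plane(c,ct,.085));P=plane(c,[ce],.085)[0,:2]
inner=(b>180)&(r<75)&bl;ci,ai,cei=blob(inner,(309,303));Pi=plane(c,[cei],.07)[0,:2]
for n,v in(("outer",k),("cent",P),("inner",Pi)):
    d=v-A;print(n,v.round(4),"R",np.hypot(*d).round(4),"az",np.degrees(np.arctan2(d[1],d[0])).round(2))
E
python3 az.py
```

```text
outer [0.4706 0.0055] R 0.0847 az 172.8
cent [0.4706 0.0055] R 0.0847 az 172.8
inner [0.4696 0.0056] R 0.0857 az 172.85
```

Jar at 172.8°, as the yaw predicts. The remaining turn is 2.5° (0.045 rad).

```bash
python3 -m inch '[{"delta_pos":[0,0,0],"rotation":[0,0,-0.01]},{"delta_pos":[0,0,0],"rotation":[0,0,-0.015]},{"delta_pos":[0,0,0],"rotation":[0,0,-0.012]},{"delta_pos":[0,0,0],"rotation":[0,0,-0.008]},{"delta_pos":[0,0,0],"rotation":[0,0,0]},{"delta_pos":[0,0,0],"rotation":[0,0,0]},{"delta_pos":[0,0,0],"rotation":[0,0,0]},{"delta_pos":[0,0,0],"rotation":[0,0,0]}]'
python3 az.py; python3 need.py .5545 -.005 .095 130.3
python3 - <<'E'
from h import *
for n in("side","top"):
    c=camera(n);cv2.imwrite(f"pics/end_{n}.png",c["color"][:,:,::-1])
f=c["color"].astype(int);rd=(f[...,0]>180)&(f[...,1]<70);ct,a,ce=blob(rd,(307,338));P=plane(c,[ce],.012)[0,:2]-[.5546,-.0051];print(a,np.degrees(np.arctan2(P[1],P[0])))
E
```

```text
time_s: 30.2
eef_pos: [0.5553, -0.0066, 0.095]
eef_rot: [0.0, -0.344, 0.939, -0.0]
wrist_force: [-2.6, -3.8, 5.4]
opening: 0.178
outer [0.4702 0.0018] R 0.0847 az 175.33
cent [0.4702 0.0018] R 0.0847 az 175.32
inner [0.4692 0.0015] R 0.0857 az 175.58
tool delta cm [-0.04  0.16  0.  ] yaw now 130.19 need rz(tool) -0.0019 tilt [ 4.e-04 -7.e-04 -1.e+00] q6 [-2.250e-01  2.460e-01  1.742e+00 -1.000e-03  1.153e+00 -2.497e+00] F [-2.3 -3.8  5.4] open 0.181 t 30.25 p [ 0.5553 -0.0065  0.095 ]
121 175.25190003910245
```

View pics/end_side.png

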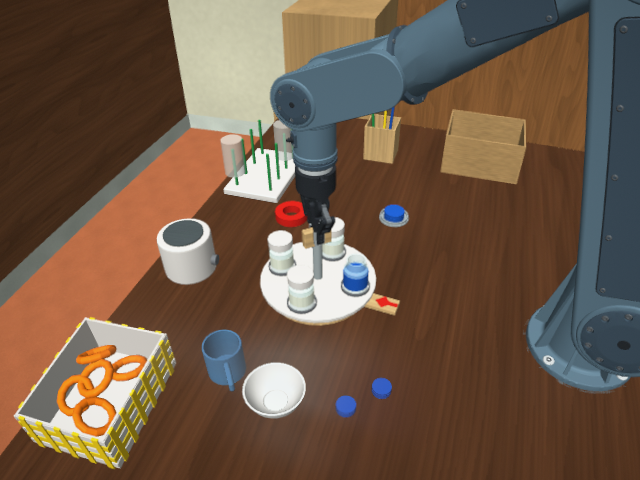

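View pics/end_top.png

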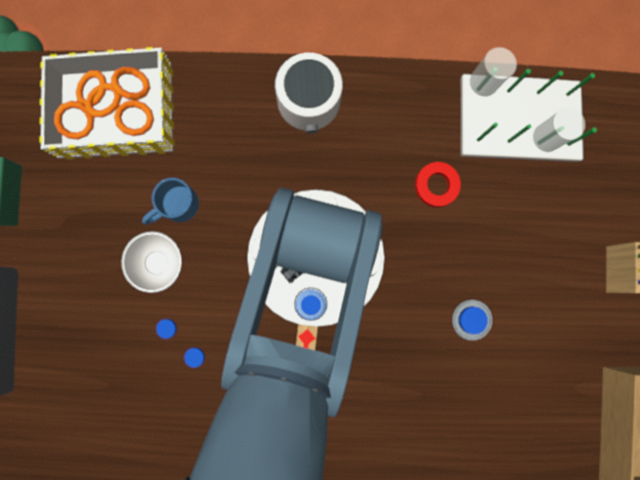

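Jar at 175.3°, pointer at 175.3°. The cap is in the holder at (472,320) top and (394,214) side. All jars stand, and the mug, bowl and ring are in their original places. The handle is still gripped. Handing in.

```bash
python3 -c "
from bench import hand_in;print(hand_in())"
```

```text
the job is handed in; nothing more can be done
None
```

The job is done and handed in at about 30 s of the 69 s. The blue cap is upright inside the rim of the cap holder. The turntable was turned about 43° by its handle bar, and the gripper still holds the bar. `hand_in` gives no verdict, so this rests on my own checks.

**Last checks**
- **Alignment:** the open jar measured 175.3° around the turntable's axis and the pointer 175.3°. One extra estimate, from the jar's contents, gave 175.6°.
- **Jars and bystanders:** all four jars are standing in their pockets, and the bowl, ring and mug look unmoved in both views.
- **Grip:** the gripper reads about 15 mm open on the 16 mm bar, with wrist force of 7 N or less.

**What disagreed**
- **TCP height:** the fingertips really sit about 37.5 mm higher than the reported TCP. The side camera showed this before the first grasp.
- **Table touch:** I confirmed the offset by touching the bare table with shut fingers, which reached about 60 N along z (about 64 N in all), below the 120 N wrist limit. I took two more steps after first contact than I needed. Every height after that was corrected for the offset.
- **Sideways offset:** the bar sat about 1.3 mm to one side of where the commanded TCP put it, so I shifted the command 1 mm before turning.

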